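# Empty and nest the dosing cups

## Task

Empty the red vial caps out of the yellow dosing cup into the steel bowl, so that all six lie in the bowl. Then stack the cups for storage: nest the yellow and the green cup, in either order, straight into the blue cup where it stands, each seated until its taper just touches all round, with a light push at most, never rammed or dropped in, so that they do not jam. Leave the two bottles and the vial standing where they are.

Things in the scene. Friction and masses are not known exactly. Their poses are not given: they have to be found in the camera images.
- blue_cup_mid (a point): blue plastic dosing cup (stays put and receives the others, about 0.12 kg, mass varies): slippery, round, 90 mm tall, upright; a straight matt collar 62 mm across rings its top 32 mm, below it the cup tapers from 55 to 42 mm at the foot; inside it tapers from 53 to 34 mm; floor 5 mm. The point is on its axis half-way up, 45 mm above the foot; z points to the mouth.
- yellow_cup_mid (a point): yellow plastic dosing cup (holds the six red caps at the start, up to 32 mm above its foot, about 0.08 kg, mass varies): slippery, round, 90 mm tall, upright; a straight matt collar 62 mm across rings its top 32 mm, below it the cup tapers from 55 to 42 mm at the foot; inside it tapers from 53 to 34 mm; floor 5 mm. The point is on its axis half-way up, 45 mm above the foot; z points to the mouth.
- green_cup_mid (a point): green plastic dosing cup (empty, about 0.08 kg, mass varies): slippery, round, 90 mm tall, upright; a straight matt collar 62 mm across rings its top 32 mm, below it the cup tapers from 55 to 42 mm at the foot; inside it tapers from 53 to 34 mm; floor 5 mm. The point is on its axis half-way up, 45 mm above the foot; z points to the mouth.
- bowl_mouth (a point): round stainless bowl, fixed to the worktop, 170 mm across its rim and 55 mm tall; the point is the centre of its mouth, level with the rim; z up. Beyond the work area an open cabinet begins 0.75 m ahead of the robot's base axis, and an open white box 156 mm tall stands at the left, about 0.63 m ahead and 0.45 m left
- cap_0_mid (a point): small slippery red plastic vial cap, a stubby disc 14 mm across and 8 mm tall, 10 g; at the start in the yellow cup. The point is its centre
- cap_1_mid (a point): small slippery red plastic vial cap, a stubby disc 14 mm across and 8 mm tall, 10 g; at the start in the yellow cup. The point is its centre
- cap_2_mid (a point): small slippery red plastic vial cap, a stubby disc 14 mm across and 8 mm tall, 10 g; at the start in the yellow cup. The point is its centre
- cap_3_mid (a point): small slippery red plastic vial cap, a stubby disc 14 mm across and 8 mm tall, 10 g; at the start in the yellow cup. The point is its centre
- cap_4_mid (a point): small slippery red plastic vial cap, a stubby disc 14 mm across and 8 mm tall, 10 g; at the start in the yellow cup. The point is its centre
- cap_5_mid (a point): small slippery red plastic vial cap, a stubby disc 14 mm across and 8 mm tall, 10 g; at the start in the yellow cup. The point is its centre
- iodine_mid (a point): bystander: brown bottle with a yellow cap, 48 mm across, 105 mm tall, standing close beside the yellow cup (axes 75 to 87 mm apart), on any side; the point is on its axis 52 mm up; leave it standing
- vial_mid (a point): bystander: small vial with a blue cap, 26 mm across, 54 mm tall, standing close beside the green cup (axes 61 to 76 mm apart), on any side; the point is on its axis 27 mm up; leave it standing
- saline_mid (a point): bystander: white bottle with a blue label and a grey cap, 63 mm across, 127 mm tall; the point is on its axis 63 mm up; leave it standing
- blue_cup: the blue cup's body; origin at the centre of the underside of its foot, z up its axis (45 mm below point blue_cup_mid). Nested and just touching, a cup stands about 43 mm higher than the one it sits in, with 11 mm between its collar and the rim below; fingers on the collar alone stay clear of that rim
- yellow_cup: the yellow cup's body; origin at the centre of the underside of its foot, z up its axis (45 mm below point yellow_cup_mid). Nested and just touching, a cup stands about 43 mm higher than the one it sits in, with 11 mm between its collar and the rim below; fingers on the collar alone stay clear of that rim
- green_cup: the green cup's body; origin at the centre of the underside of its foot, z up its axis (45 mm below point green_cup_mid). Nested and just touching, a cup stands about 43 mm higher than the one it sits in, with 11 mm between its collar and the rim below; fingers on the collar alone stay clear of that rim

How it is judged (in metres and radians):
On the way:
1. all six caps lie in the steel bowl (horizontal distance between each of cap_0_mid, cap_1_mid, cap_2_mid, cap_3_mid, cap_4_mid, cap_5_mid and bowl_mouth below 0.08 m and z of each of cap_0_mid, cap_1_mid, cap_2_mid, cap_3_mid, cap_4_mid, cap_5_mid in the frame of bowl_mouth below 0 m), for 0.2 s.
At the end, for the whole second after the job is handed in: All six caps in the bowl, below its rim. Blue cup within 40 mm of its start; the other two nested in it in either order, each 38 to 47 mm above the next lower cup, within 6 mm of its axis and 0.08 rad of its direction; all upright within 0.1 rad, at rest (all of step 1 and (((z of yellow_cup_mid in the frame of blue_cup_mid between 0.038 and 0.047 m and horizontal distance between yellow_cup_mid and blue_cup_mid below 0.006 m and angle between the z axis of yellow_cup_mid and the z axis of blue_cup_mid, either way round below 0.08 rad) and (z of green_cup_mid in the frame of yellow_cup_mid between 0.038 and 0.047 m and horizontal distance between green_cup_mid and yellow_cup_mid below 0.006 m and angle between the z axis of green_cup_mid and the z axis of yellow_cup_mid, either way round below 0.08 rad)) or ((z of green_cup_mid in the frame of blue_cup_mid between 0.038 and 0.047 m and horizontal distance between green_cup_mid and blue_cup_mid below 0.006 m and angle between the z axis of green_cup_mid and the z axis of blue_cup_mid, either way round below 0.08 rad) and (z of yellow_cup_mid in the frame of green_cup_mid between 0.038 and 0.047 m and horizontal distance between yellow_cup_mid and green_cup_mid below 0.006 m and angle between the z axis of yellow_cup_mid and the z axis of green_cup_mid, either way round below 0.08 rad))) and distance of blue_cup_mid from where it was at the start of the episode below 0.04 m and angle between each of blue_cup_mid, yellow_cup_mid, green_cup_mid's own z axis and vertical below 0.1 rad and linear speed of each of blue_cup, yellow_cup, green_cup below 0.02 m/s); the robot touches nothing.
It fails at once if two cups are rammed together: the contact forces round the taper add up to over 75 N, which takes a push of about 25 N (contact force between blue_cup and yellow_cup above 75 N or contact force between any of yellow_cup, blue_cup and green_cup above 75 N).
It fails at once if a bottle or the vial is moved more than 30 mm or tipped more than 0.3 rad (distance of any of iodine_mid, vial_mid, saline_mid from where it was at the start of the episode above 0.03 m or angle between any of iodine_mid, vial_mid, saline_mid's own z axis and vertical above 0.3 rad).
It also fails if it takes over 72 s, if anything falls off the work surface, if the arm or the gripper's body presses on something with over 40 N, if the wrist force passes 120 N, or if a joint passes its speed limit or range.

## Robot

A 6-joint arm with a two-finger parallel gripper is mounted at the origin on a cart in front of the work surface, level with it; the furniture and walls round the work are solid. World frame = base frame: x ahead of the robot, y to its left, z up, the work surface at z = 0. Lengths are in mm, angles in rad, forces in N, time in s.
With the tool pointing down it reaches from about 350 to 775 mm from the base axis. Payload 7.3 kg.
Tool frame: the origin (TCP) lies between the finger pads; the fingertips stand 14 mm ahead of it and the grasp point (between the pads) lies 5 mm behind it; z points along the fingers, y is the line along which they close (so a half turn about z gives the same grasp; the last joint's range is limited). The gripper opens to 92 mm and grips with 3 to 60 N. Pads are 19 mm wide; open, the fingers measure 130 mm over their backs; the gripper's body (75 mm by 190 mm) begins 47 mm behind the grasp point.
Start: joints at [1.056, 0.342, 1.524, -0, 1.275, -0.146], TCP at [189.247, 489.724, 240.741] pointing down, gripper open.
Joint ranges: [-2.53, 2.53], [-0.77, 2.02], [0.04, 2.7], [-1, 4.14], [0.28, 2.66], [-3.11, 3.11]. Speed limits (rad/s): [2.57, 2.57, 3.14, 3.14, 3.14, 3.14].

## Interface

Orientations are given as [roll, pitch, yaw] about the fixed x, y, z axes, in that order (R = Rz(yaw) Ry(pitch) Rx(roll)).
In Python, from plant import get_obs, cams, close_job gives the robot as it stands. The module is installed in compiled form; this text tells all that it offers.
- The arm moves only by the shell command python3 -m creep 'ROWS'. ROWS is JSON, a list of rows, each an object of numbers: "hand": the opening, from 0 (shut) to 1 (fully open); "tx", "ty", "tz": the shift along the tool's x, y, z in m; "spin": the turn about the tool's z in degrees. In form: [{"hand": .., "tx": .., "ty": .., "tz": .., "spin": ..}, ...]. A call has 1 to 5 rows; each row shifts and turns the commanded pose from where the row before left it, along the tool's axes as they then stand; what a row does not reach is not made up. A row lasts 1/8 s, in which the tool goes at most 62.5 mm and 10.7 degrees, less where a joint would pass 70% of its speed; a pose out of reach is approached as far as the arm can. A call is refused whole if a number of a shift passes 0.0625 or a number of a turn 10.7, either way. A call with a gripper value outside its range is refused whole. The fingers move at their own pace and stop on an object; the grip force is fixed at half the most. Time passes only in rows, so rows that do not move let the fingers close. It gives the time, the measured TCP pose, the force, the opening and the grip force at its end, in the units of the state.
- get_obs(): the state, without advancing time (a new reading comes with each control period).
- cams.capture(name): name is "side" or "top" or "wrist"; returns a dict with "color" (400x640x3 uint8, red, green, blue), "K" (3x3 intrinsics, pixels), "k1" (the pictures are not rectified: a ray, as slopes to the right and down, at radius r is drawn at 1 + k1 r^2 times it, then the intrinsics apply), "R" (3x3) and "t" (3): a world point X has camera coordinates R X + t. Camera axes: x right, y down, z forward; pixel columns grow to the right and rows downward; lengths in mm; the calibration is good to about 2 mm. A picture is of the moment at which its call begins. There is no depth.
- close_job(): hands the job in; it is judged then, once.
The state is a dict: "time": time; "joint_positions": joint angles; "dq": joint speeds; "tau": joint torques, N m; "tool_pos": TCP position; "tcp_rot": TCP orientation; "contact_force": force on the tool from outside, world axes, zero at the start; "moment": the same for the moment, N m; "grip_width": finger opening in mm; "finger_force": force on a finger pad.
Only numpy, scipy, OpenCV 4.12 (cv2) and the standard library are available. Lean on these libraries where they do the work, as an engineer would, in place of code of your own. Each camera call takes 0.05 s, during which the arm holds its last target. There are 200 camera calls.

## Working session

There is one attempt and no reset: what is moved stays moved. The work goes in short steps, Python scripts to look and compute and a shell command to move; the robot and the scene stay as the last step left them, time stands still between calls to the robot, and variables do not carry over. Pictures are saved under pics/ and viewed, at most 10 in all, crops included, and the job is handed in when it is done.

```bash
mkdir -p pics; python3 - <<'E'
from plant import get_obs,cams
import cv2,pickle
o=get_obs();print(o)
d={n:cams.capture(n) for n in("top","side")}
pickle.dump(d,open("d0.pkl","wb"))
for n in d:
    cv2.imwrite(f"pics/{n}0.png",d[n]["color"][:,:,::-1]);print(n,d[n]["K"],d[n]["k1"],d[n]["R"],d[n]["t"])
E
```

```text
{'time': 0.0, 'joint_positions': array([ 1.05601706e+00,  3.42657403e-01,  1.52503186e+00, -2.69353674e-06,
        1.27539650e+00, -1.46010442e-01]), 'dq': array([-4.93828346e-04,  8.85551829e-04,  2.60094643e-03,  9.96603807e-04,
        2.62921519e-04,  8.10247434e-05]), 'tau': array([-1.77945174e-03, -4.31232190e+01, -2.44211984e+01,  7.16698333e-02,
        5.59657509e-02, -1.19008469e-04]), 'tool_pos': array([189.03460921, 489.364813  , 240.07366954]), 'tcp_rot': array([-3.14011506e+00, -2.14687606e-04,  2.77282446e+00]), 'contact_force': array([0.56179951, 1.16395674, 0.30519695]), 'moment': array([-0.02986208,  0.06010894,  0.06419036]), 'finger_force': 0.0, 'grip_width': 91.87352294717469}
top [[464.82365645   0.         315.72444986]
 [  0.         464.82365645 189.31370897]
 [  0.           0.           1.        ]] -0.028736323369058545 [[ 0.02783329 -0.99929959  0.02501272]
 [-0.98109557 -0.03210309 -0.19084256]
 [ 0.19151188 -0.01922809 -0.98130193]] [   1.7370555   517.12641122 1209.77536505]
side [[428.53159985   0.         317.73684852]
 [  0.         428.53159985 199.69291285]
 [  0.           0.           1.        ]] -0.043261343751176 [[-0.99994433  0.00216239  0.01032741]
 [-0.00808097  0.47240067 -0.88134687]
 [-0.00678449 -0.88138127 -0.4723569 ]] [ 530.12562165   53.55270468 1402.62177549]
```

View pics/top0.png

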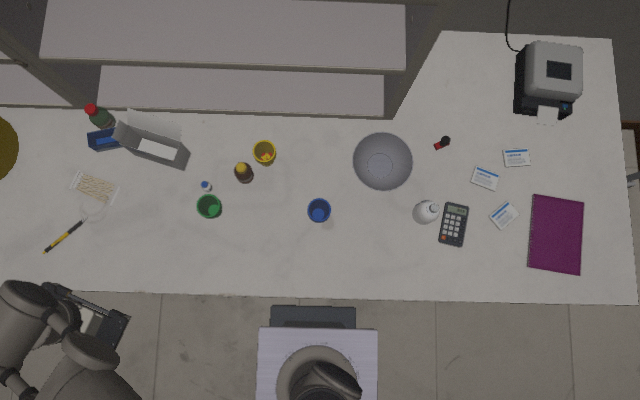

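View pics/side0.png

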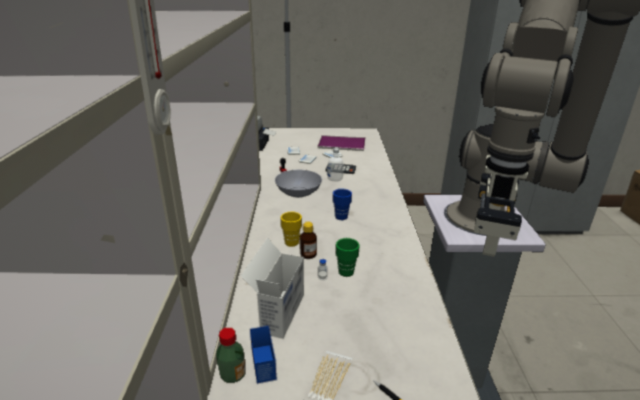

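Top view: yellow cup (264,152), green (209,206), blue (319,210), bowl (383,161), iodine (243,172), vial (206,185), saline (428,211). I'll fit each cup's silhouette in both cameras.

```bash
cat > h.py <<'E'
import numpy as np,cv2
from scipy.optimize import least_squares
CUP=[(0,21),(58,27),(58,31),(90,31)]
HUE={'yellow':(22,32),'green':(55,85),'blue':(105,125)}
def proj(c,X):
    p=np.asarray(X,float)@c["R"].T+c["t"]; s=p[:,:2]/p[:,2:]
    s=s*(1+c["k1"]*(s**2).sum(1,keepdims=True))
    return s@np.diag([c["K"][0,0],c["K"][1,1]])+c["K"][:2,2]
def hull(c,xy,z0=0,prof=CUP):
    a=np.linspace(0,2*np.pi,48,endpoint=False)
    P=np.concatenate([np.c_[xy[0]+r*np.cos(a),xy[1]+r*np.sin(a),0*a+z+z0] for z,r in prof])
    return cv2.convexHull(proj(c,P).astype(np.float32))
def cen(h):
    m=cv2.moments(h);return np.array([m['m10'],m['m01']])/m['m00'],m['m00']
def unproj(c,uv,z):
    f=lambda q:(proj(c,[[q[0],q[1],z]])[0]-uv)
    return least_squares(f,[500,0]).x
def blob(c,col,win,smin=120):
    hsv=cv2.cvtColor(c["color"],cv2.COLOR_RGB2HSV);lo,hi=HUE[col]
    m=cv2.inRange(hsv,(lo,smin,30),(hi,255,255));x0,y0,x1,y1=win
    k=np.zeros_like(m);k[y0:y1,x0:x1]=m[y0:y1,x0:x1]
    k=cv2.morphologyEx(k,cv2.MORPH_OPEN,np.ones((2,2)))
    n,l,s,_=cv2.connectedComponentsWithStats(k);i=1+np.argmax(s[1:,4])
    ct=cv2.findContours((l==i).astype(np.uint8),0,1)[0]
    return cv2.convexHull(max(ct,key=cv2.contourArea)).astype(np.float32)
def fit(c,h,z0=0,prof=CUP):
    g,a=cen(h)
    r=least_squares(lambda q:cen(hull(c,q,z0,prof))[0]-g,unproj(c,g,45)).x
    return r,a,cen(hull(c,r,z0,prof))[1]
E
python3 - <<'E'
from h import *
import pickle
d=pickle.load(open("d0.pkl","rb"))
W={'top':{'yellow':(248,135,282,172),'green':(190,190,225,222),'blue':(300,190,335,225)},
'side':{'yellow':(275,205,306,250),'green':(330,232,364,280),'blue':(328,184,356,222)}}
for n in W:
    for k,w in W[n].items(): print(n,k,*fit(d[n],blob(d[n],k,w)))
c=d['top']
print('bowl',unproj(c,(383,161),50),unproj(c,(413.5,161),55),unproj(c,(353,161),55))
print('iod',unproj(c,(241,167.5),100),'vial',unproj(c,(206,183.5),52),'sal',unproj(c,(434,208),125))
for n in('top','side'):
    x0,y0,x1,y1=((190,125,340,240) if n=='top' else (265,160,365,285))
    v=cv2.resize(d[n]["color"][y0:y1,x0:x1,::-1],None,fx=5,fy=5,interpolation=2)[:600]
    cv2.imwrite(f"pics/{n}0c.png",v)
E
```

```text
top yellow [608.8106164  156.94874744] 424.0 497.4958748713834
top green [447.15272227 281.60648788] 79.0 511.5238696547458
top blue [441.14810028   6.68814556] 150.0 472.84306438523345
side yellow [605.1342437  159.75011655] 555.5 652.0305917956866
side green [453.64229029 300.79344066] 620.0 800.1856932109222
side blue [450.90119355   6.59168537] 388.0 531.6114785468671
bowl [ 602.26465998 -165.64510581] [ 603.88984319 -249.08286085] [598.07853953 -82.32757357]
iod [558.73329699 215.34111193] vial [522.69761511 314.01724089] sal [ 463.55694373 -283.60478662]
```

View pics/top0c.png

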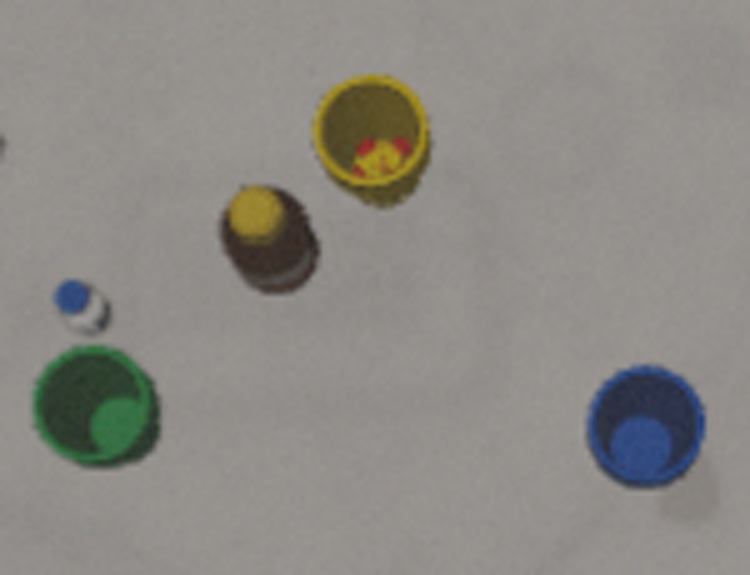

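The crop shows the yellow cup with red caps near (372,130 in crop), the iodine bottle down-left of it, the vial above the green cup, and the blue cup alone at right. My masks came out too small, so I'm loosening them and using an outline IoU fit.

```bash
sed -i "s/'yellow':(22,32),'green':(55,85),'blue':(105,125)/'yellow':(18,36),'green':(45,90),'blue':(100,130)/; s/smin=120/smin=75/; s/(lo,smin,30)/(lo,smin,12)/; s/np.ones((2,2)))/np.ones((2,2)))\n    k=cv2.morphologyEx(k,cv2.MORPH_CLOSE,np.ones((3,3)))/" h.py
sed -i 's/h=blob/h=blob/; s/^    g,a=cen(h)/    h=h+0.0;g,a=cen(h)/' h.py
python3 - <<'E'
from h import *
import pickle
d=pickle.load(open("d0.pkl","rb"))
W={'top':{'yellow':(250,135,282,172),'green':(190,190,225,222),'blue':(300,190,335,225)},
'side':{'yellow':(275,205,302,250),'green':(330,232,364,280),'blue':(328,184,356,222)}}
for n in W:
    for k,w in W[n].items():
        h=blob(d[n],k,w);r,a,b=fit(d[n],h);print(n,k,r,a,b,h.reshape(-1,2).min(0),h.reshape(-1,2).max(0),hull(d[n],r).reshape(-1,2).min(0),hull(d[n],r).reshape(-1,2).max(0))
E
```

```text
top yellow [608.03199548 157.19622259] 456.0 497.3877172454959 [253. 141.] [276. 166.] [252.82152 139.88036] [276.8479  166.82268]
top green [457.26027197 296.02989844] 410.5 516.7197624174878 [198. 195.] [221. 218.] [196.10155 193.69556] [222.17279 218.9043 ]
top blue [454.84740992   4.51794679] 413.0 472.995999162551 [309. 199.] [331. 222.] [308.3565 198.1716] [332.29694 223.24046]
side yellow [604.43389494 167.12843892] 607.0 658.7720033030491 [281. 212.] [302. 247.] [280.8678  211.35872] [302.92535 247.47345]
side green [453.16474774 297.06242573] 664.5 795.6498565608636 [337. 239.] [359. 276.] [335.9547  236.42018] [360.59647 276.20322]
side blue [450.90528267   4.49399712] 435.0 530.2086767253932 [334. 190.] [352. 220.] [333.04037 186.67754] [352.9445  218.96715]
```

View pics/side0c.png

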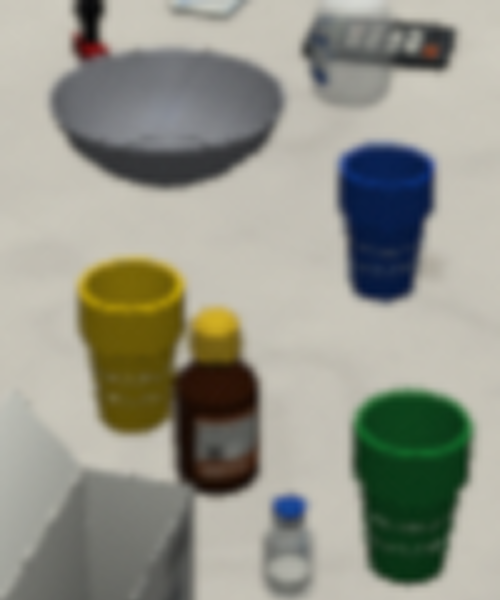

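Yellow (607,158), green (456,296), blue (453,4.5), bowl (601,-166), iodine (557,214; 76 mm from yellow) and vial (69 mm from green) all agree with the given spacings. The interface can't tilt the tool, so I will pivot the gripped cup between the pads by pushing it on the fixed bowl rim. First I align the closing axis with world x and go above the yellow cup.

```bash
python3 -m creep '[{"hand":1,"spin":10.7},{"hand":1,"spin":10.7},{"hand":1,"spin":10.7},{"hand":1,"spin":10.7},{"hand":1,"spin":10.7}]'
python3 -m creep '[{"hand":1,"spin":10.7},{"hand":1,"spin":4.7},{"hand":1,"tx":-0.04,"ty":0.05},{"hand":1,"tx":-0.04,"ty":0.05},{"hand":1,"tx":-0.04,"ty":0.05}]'
python3 -m creep '[{"hand":1,"tx":-0.04,"ty":0.05},{"hand":1,"tx":-0.04,"ty":0.05},{"hand":1,"tx":-0.04,"ty":0.05},{"hand":1,"tx":-0.04,"ty":0.05},{"hand":1,"tx":-0.04,"ty":0.05}]'
```

```text
invalid input at $[0]: expected keys hand, tx, ty, tz, spin
invalid input at $[0]: expected keys hand, tx, ty, tz, spin
invalid input at $[0]: expected keys hand, tx, ty, tz, spin
```

```bash
python3 -m creep '[{"hand":1,"tx":0,"ty":0,"tz":0,"spin":10.7},{"hand":1,"tx":0,"ty":0,"tz":0,"spin":10.7},{"hand":1,"tx":0,"ty":0,"tz":0,"spin":10.7},{"hand":1,"tx":0,"ty":0,"tz":0,"spin":10.7},{"hand":1,"tx":0,"ty":0,"tz":0,"spin":10.7}]'
python3 -m creep '[{"hand":1,"tx":0,"ty":0,"tz":0,"spin":10.7},{"hand":1,"tx":0,"ty":0,"tz":0,"spin":4.7},{"hand":1,"tx":-0.04,"ty":0.05,"tz":0,"spin":0},{"hand":1,"tx":-0.04,"ty":0.05,"tz":0,"spin":0},{"hand":1,"tx":-0.04,"ty":0.05,"tz":0,"spin":0}]'
python3 -m creep '[{"hand":1,"tx":-0.04,"ty":0.05,"tz":0,"spin":0},{"hand":1,"tx":-0.04,"ty":0.05,"tz":0,"spin":0},{"hand":1,"tx":-0.04,"ty":0.05,"tz":0,"spin":0},{"hand":1,"tx":-0.04,"ty":0.05,"tz":0,"spin":0},{"hand":1,"tx":-0.04,"ty":0.05,"tz":0,"spin":0}]'
```

```text
time: 0.72
tool_pos: [189.1, 489.5, 240.3]
tcp_rot: [-3.141, 0.001, 1.833]
contact_force: [-0.3, 0.1, -0.6]
grip_width: 91.8
finger_force: 0.0
time: 1.35
tool_pos: [336.6, 371.2, 240.5]
tcp_rot: [-3.141, 0.0, 1.571]
contact_force: [1.2, 0.6, 0.1]
grip_width: 91.8
finger_force: 0.0
time: 1.98
tool_pos: [580.8, 175.6, 240.4]
tcp_rot: [-3.141, -0.0, 1.57]
contact_force: [1.2, 0.2, -0.5]
grip_width: 91.7
finger_force: 0.0
```

```bash
python3 -m creep '[{"hand":1,"tx":-0.011,"ty":0.018,"tz":0.05,"spin":0},{"hand":1,"tx":0,"ty":0,"tz":0.02,"spin":0},{"hand":1,"tx":0,"ty":0,"tz":0,"spin":0}]'
python3 - <<'E'
from h import *
from plant import cams
c=cams.capture("wrist");cv2.imwrite("pics/w1.png",c["color"][:,:,::-1])
x,y=607,158
for z,r in((90,31),(90,26.5),(0,21)):
    a=np.linspace(0,6.28,40);p=proj(c,np.c_[x+r*np.cos(a),y+r*np.sin(a),0*a+z]).astype(np.int32)
    cv2.polylines(c["color"],[p],True,(255,0,255),1)
cv2.imwrite("pics/w1o.png",c["color"][:,:,::-1])
print(c["R"],c["t"])
E
```

```text
time: 2.35
tool_pos: [596.4, 165.6, 168.3]
tcp_rot: [-3.137, 0.001, 1.57]
contact_force: [0.1, -0.1, 0.3]
grip_width: 91.6
finger_force: 0.0
[[ 9.99989135e-01 -4.68827575e-04 -4.63797085e-03]
 [ 7.06455267e-04 -9.68196996e-01  2.50188084e-01]
 [-4.60776452e-03 -2.50188642e-01 -9.68186145e-01]] [-596.23977506  146.70128522  363.77699092]
```

View pics/w1o.png

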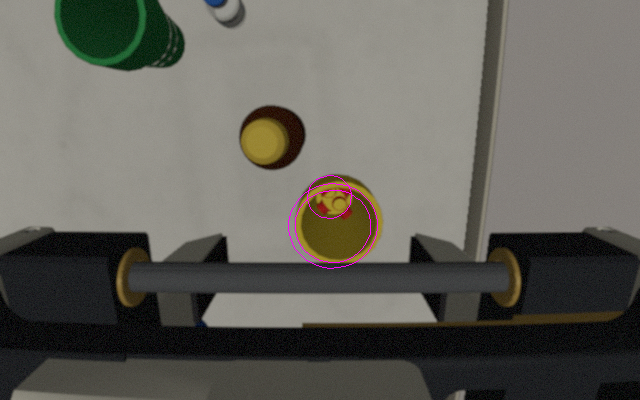

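The overlay (magenta, for 607,158) sits about 7 px left of the true mouth, whose centre is (339,222), so the yellow cup is at about (610,159). Next I settle above it, then descend.

```bash
python3 -m creep '[{"hand":1,"tx":-0.005,"ty":0.012,"tz":0,"spin":0},{"hand":1,"tx":0,"ty":0,"tz":0,"spin":0},{"hand":1,"tx":0,"ty":0,"tz":0,"spin":0}]'
```

```text
time: 2.78
tool_pos: [609.8, 161.3, 171.4]
tcp_rot: [3.14, -0.0, 1.57]
contact_force: [0.6, -0.3, 0.0]
grip_width: 91.9
finger_force: 0.0
```

```bash
python3 -m creep '[{"hand":1,"tx":-0.002,"ty":0,"tz":0.04,"spin":0},{"hand":1,"tx":0,"ty":0,"tz":0.04,"spin":0},{"hand":1,"tx":0,"ty":0,"tz":0.018,"spin":0},{"hand":1,"tx":0,"ty":0,"tz":0,"spin":0}]'
python3 -m creep '[{"hand":0.5,"tx":0,"ty":0,"tz":0,"spin":0},{"hand":0.5,"tx":0,"ty":0,"tz":0,"spin":0},{"hand":0.5,"tx":0,"ty":0,"tz":0,"spin":0},{"hand":0.5,"tx":0,"ty":0,"tz":0,"spin":0}]'
```

```text
time: 3.28
tool_pos: [609.0, 159.2, 72.1]
tcp_rot: [-3.14, 0.0, 1.57]
contact_force: [-0.1, -0.7, 1.2]
grip_width: 91.5
finger_force: 0.0
time: 3.78
tool_pos: [609.9, 159.3, 73.6]
tcp_rot: [3.14, -0.0, 1.57]
contact_force: [0.5, 0.4, 3.7]
grip_width: 62.7
finger_force: 30.0
```

Gripped: width 62.7 mm at 30 N. Next I lift and carry it to the near side of the bowl rim.

```bash
python3 -m creep '[{"hand":0.5,"tx":0,"ty":0,"tz":-0.03,"spin":0},{"hand":0.5,"tx":0,"ty":0,"tz":-0.03,"spin":0},{"hand":0.5,"tx":-0.03,"ty":-0.009,"tz":-0.02,"spin":0},{"hand":0.5,"tx":-0.04,"ty":0,"tz":0,"spin":0},{"hand":0.5,"tx":-0.04,"ty":0,"tz":0,"spin":0}]'
python3 -m creep '[{"hand":0.5,"tx":-0.04,"ty":0,"tz":0,"spin":0},{"hand":0.5,"tx":-0.03,"ty":0,"tz":0.01,"spin":0},{"hand":0.5,"tx":-0.02,"ty":0,"tz":0.02,"spin":0},{"hand":0.5,"tx":0,"ty":0,"tz":0.024,"spin":0},{"hand":0.5,"tx":0,"ty":0,"tz":0,"spin":0}]'
python3 -m creep '[{"hand":0.5,"tx":0,"ty":0,"tz":0,"spin":0}]'
python3 - <<'E'
from h import *
from plant import cams
for n in("top","side"):
    c=cams.capture(n);
    u,v=proj(c,[[601,-120,50]])[0].astype(int);f=60
    a=c["color"][v-f:v+f,max(u-f,0):u+f,::-1]
    cv2.imwrite(f"pics/b_{n}.png",cv2.resize(a,None,fx=3,fy=3,interpolation=2))
a=[cv2.imread(f"pics/b_{n}.png") for n in("top","side")];cv2.imwrite("pics/b1.png",np.hstack(a))
E
```

```text
time: 4.4
tool_pos: [600.2, 48.3, 152.9]
tcp_rot: [3.141, -0.0, 1.571]
contact_force: [-0.8, -0.1, -1.2]
grip_width: 63.0
finger_force: 30.0
time: 5.03
tool_pos: [598.9, -40.8, 96.7]
tcp_rot: [-3.137, -0.001, 1.57]
contact_force: [0.0, -0.3, -1.2]
grip_width: 62.9
finger_force: 30.0
time: 5.15
tool_pos: [600.8, -40.6, 99.4]
tcp_rot: [3.141, 0.0, 1.571]
contact_force: [0.2, 0.7, -1.4]
grip_width: 62.8
finger_force: 30.0
```

View pics/b1.png

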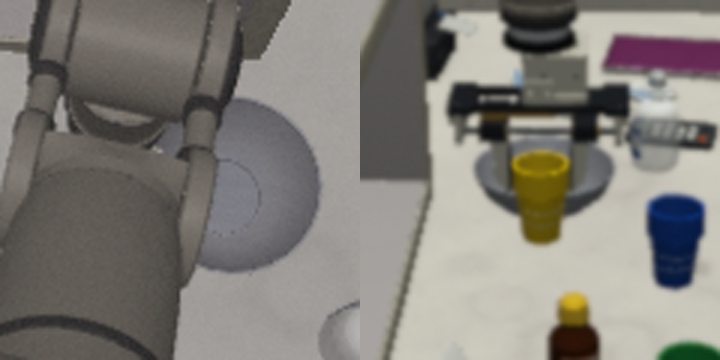

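The side view shows the yellow cup upright in the fingers at the near rim, with the bowl behind. Next I push gently against the rim.

```bash
python3 -m creep '[{"hand":0.5,"tx":-0.012,"ty":0,"tz":0,"spin":0},{"hand":0.5,"tx":-0.008,"ty":0,"tz":0,"spin":0},{"hand":0.5,"tx":-0.005,"ty":0,"tz":0,"spin":0},{"hand":0.5,"tx":0,"ty":0,"tz":0,"spin":0}]'
python3 -m creep '[{"hand":0.5,"tx":-0.005,"ty":0,"tz":0,"spin":0},{"hand":0.5,"tx":-0.005,"ty":0,"tz":0,"spin":0},{"hand":0.5,"tx":-0.005,"ty":0,"tz":0,"spin":0},{"hand":0.5,"tx":0,"ty":0,"tz":0,"spin":0}]'
python3 - <<'E'
from h import *
from plant import cams
c=cams.capture("side")
u,v=proj(c,[[601,-80,70]])[0].astype(int);f=50
cv2.imwrite("pics/b2.png",cv2.resize(c["color"][v-f:v+f,u-f:u+f,::-1],None,fx=5,fy=5,interpolation=2))
E
```

```text
time: 5.75
tool_pos: [601.0, -64.5, 99.7]
tcp_rot: [3.14, -0.003, 1.569]
contact_force: [0.5, 8.8, 1.8]
grip_width: 63.1
finger_force: 30.0
time: 6.25
tool_pos: [601.9, -80.5, 100.6]
tcp_rot: [3.137, -0.002, 1.569]
contact_force: [1.9, 5.9, 5.5]
grip_width: 61.9
finger_force: 30.0
```

View pics/b2.png

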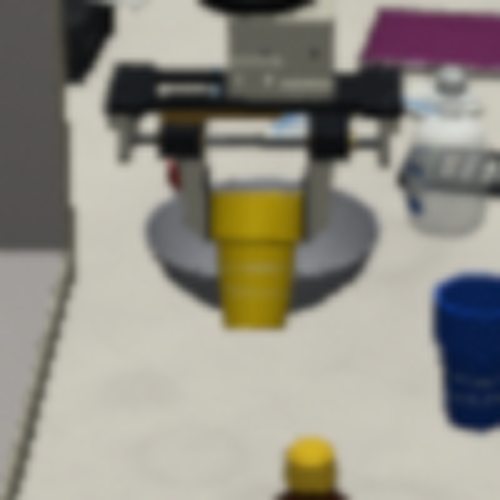

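It pivots (mouth tips toward the bowl) at about 8 N. I'll continue over the rim and lower.

```bash
python3 -m creep '[{"hand":0.5,"tx":-0.007,"ty":0,"tz":0,"spin":0},{"hand":0.5,"tx":-0.007,"ty":0,"tz":0,"spin":0},{"hand":0.5,"tx":-0.006,"ty":0,"tz":0,"spin":0},{"hand":0.5,"tx":-0.007,"ty":0,"tz":0.003,"spin":0},{"hand":0.5,"tx":-0.007,"ty":0,"tz":0.004,"spin":0}]'
python3 -m creep '[{"hand":0.5,"tx":-0.006,"ty":0,"tz":0.004,"spin":0},{"hand":0.5,"tx":-0.005,"ty":0,"tz":0.005,"spin":0},{"hand":0.5,"tx":-0.005,"ty":0,"tz":0.005,"spin":0},{"hand":0.5,"tx":-0.005,"ty":0,"tz":0.005,"spin":0},{"hand":0.5,"tx":0,"ty":0,"tz":0,"spin":0}]'
python3 -m creep '[{"hand":0.5,"tx":-0.004,"ty":0,"tz":0.005,"spin":0},{"hand":0.5,"tx":-0.004,"ty":0,"tz":0.005,"spin":0},{"hand":0.5,"tx":-0.003,"ty":0,"tz":0.005,"spin":0},{"hand":0.5,"tx":-0.002,"ty":0,"tz":0.004,"spin":0},{"hand":0.5,"tx":0,"ty":0,"tz":0.004,"spin":0}]'
python3 -m creep '[{"hand":0.5,"tx":0,"ty":0,"tz":0,"spin":0},{"hand":0.5,"tx":0,"ty":0,"tz":0,"spin":0}]'
cat > v.py <<'E'
import sys
from h import *
from plant import cams
n,x,y,z,f,o=sys.argv[1],*map(float,sys.argv[2:5]),int(sys.argv[5]),sys.argv[6]
c=cams.capture(n);u,v=proj(c,[[x,y,z]])[0].astype(int)
a=c["color"][max(v-f,0):v+f,max(u-f,0):u+f,::-1]
cv2.imwrite(f"pics/{o}.png",cv2.resize(a,None,fx=250/f,fy=250/f,interpolation=2))
E
python3 v.py side 601 -120 70 45 b3
```

```text
time: 6.92
tool_pos: [601.2, -114.9, 93.0]
tcp_rot: [3.139, -0.001, 1.57]
contact_force: [1.7, 4.5, 4.2]
grip_width: 61.5
finger_force: 30.0
time: 7.55
tool_pos: [600.1, -136.8, 72.2]
tcp_rot: [-3.141, 0.001, 1.57]
contact_force: [-0.0, -0.5, 3.7]
grip_width: 61.7
finger_force: 30.0
time: 8.18
tool_pos: [600.3, -149.7, 49.5]
tcp_rot: [3.141, 0.001, 1.57]
contact_force: [-1.6, -4.0, 4.1]
grip_width: 61.4
finger_force: 30.0
time: 8.43
tool_pos: [600.4, -149.1, 49.7]
tcp_rot: [3.141, 0.0, 1.57]
contact_force: [0.4, -3.5, 2.8]
grip_width: 61.7
finger_force: 30.0
```

View pics/b3.png

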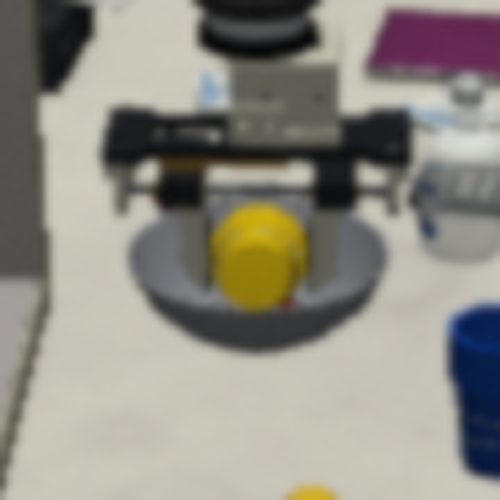

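The cup is past horizontal, foot toward the camera, with a red cap visible in the bowl at (288,300). I'll shake a few times to make sure all the caps slide out, then look.

```bash
python3 -m creep '[{"hand":0.5,"tx":-0.02,"ty":0,"tz":0,"spin":0},{"hand":0.5,"tx":0.02,"ty":0,"tz":0,"spin":0},{"hand":0.5,"tx":-0.02,"ty":0,"tz":0,"spin":0},{"hand":0.5,"tx":0.02,"ty":0,"tz":0,"spin":0},{"hand":0.5,"tx":0,"ty":0,"tz":0,"spin":0}]'
python3 -m creep '[{"hand":0.5,"tx":-0.008,"ty":0.012,"tz":-0.01,"spin":0},{"hand":0.5,"tx":0,"ty":-0.02,"tz":0,"spin":0},{"hand":0.5,"tx":0,"ty":0.02,"tz":0,"spin":0},{"hand":0.5,"tx":0,"ty":-0.012,"tz":0,"spin":0},{"hand":0.5,"tx":0,"ty":0,"tz":0,"spin":0}]'
python3 v.py wrist 600 -170 20 150 w4;  python3 - <<'E'
from h import *
from plant import cams
c=cams.capture("wrist");cv2.imwrite("pics/w4.png",c["color"][:,:,::-1])
E
```

```text
time: 9.1
tool_pos: [600.5, -147.8, 50.0]
tcp_rot: [3.141, -0.001, 1.571]
contact_force: [-0.2, 0.0, 1.0]
grip_width: 61.6
finger_force: 30.0
time: 9.72
tool_pos: [599.6, -156.5, 59.3]
tcp_rot: [-3.14, -0.001, 1.571]
contact_force: [-0.3, 0.3, -0.5]
grip_width: 61.5
finger_force: 30.0
```

View pics/w4.png

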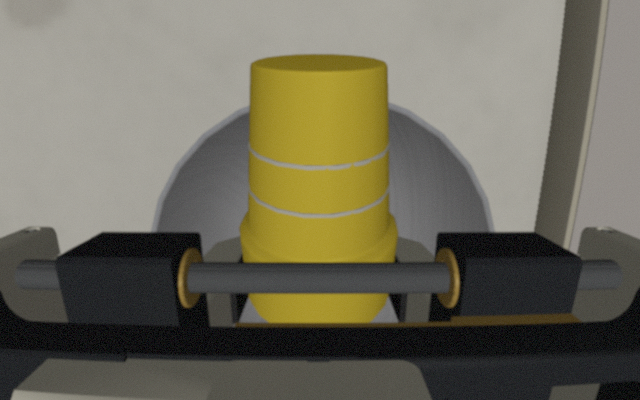

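Wrist view: yellow cup lying foot-up in the image (foot face at (318,63)), past horizontal, with the mouth down in the bowl. I'll write a numeric tilt fit of the yellow silhouette from the wrist camera, plus a red-cap count.

```bash
cat > tilt.py <<'E'
import sys
from h import *
from plant import cams,get_obs
L=78.6
def run(s=1,save=None):  # s=+1: foot swings to tool +x
    o=get_obs();c=cams.capture("wrist");yaw=o["tcp_rot"][2]
    g=o["tool_pos"]+[0,0,5];u=np.array([np.cos(yaw),np.sin(yaw),0]);w=np.array([-u[1],u[0],0]);z=np.array([0,0,1.])
    hsv=cv2.cvtColor(c["color"],cv2.COLOR_RGB2HSV)
    m=cv2.inRange(hsv,(20,110,25),(36,255,255));n,l,st,_=cv2.connectedComponentsWithStats(m)
    a=np.linspace(0,2*np.pi,40);best=[]
    for th in np.arange(-20,125,1.5):
        t=np.radians(th);f=s*u*np.sin(t)-z*np.cos(t);q=s*u*np.cos(t)+z*np.sin(t)
        P=np.concatenate([g+np.outer(0*a+(L-h),f)+r*(np.outer(np.cos(a),q)+np.outer(np.sin(a),w)) for h,r in CUP])
        k=np.zeros_like(m);cv2.fillConvexPoly(k,cv2.convexHull(proj(c,P).astype(np.int32)),255)
        M=m[:232]>0;K=k[:232]>0;M=M&(np.arange(640)[None]>200)&(np.arange(640)[None]<440)
        best.append(((M&K).sum()/max((M|K).sum(),1),th))
    print("tilt",sorted(best)[::-1][:3]);r=cv2.inRange(hsv,(0,130,60),(8,255,255))|cv2.inRange(hsv,(172,130,60),(180,255,255))
    print("red px",int((r>0).sum()))
if __name__=="__main__":run(float(sys.argv[1]) if len(sys.argv)>1 else 1)
E
python3 tilt.py 1
```

```text
tilt [(np.float64(0.775175644028103), np.float64(107.5)), (np.float64(0.7745369812381986), np.float64(110.5)), (np.float64(0.7738128800998832), np.float64(109.0))]
red px 0
```

```bash
python3 -m creep '[{"hand":0.5,"tx":0,"ty":0,"tz":-0.03,"spin":0},{"hand":0.5,"tx":0,"ty":0,"tz":-0.03,"spin":0},{"hand":0.5,"tx":0.05,"ty":0,"tz":0,"spin":0},{"hand":0.5,"tx":0.05,"ty":0,"tz":0,"spin":0},{"hand":0.5,"tx":0.05,"ty":0,"tz":0,"spin":0}]'
python3 -m creep '[{"hand":0.5,"tx":0.05,"ty":0,"tz":0,"spin":0},{"hand":0.5,"tx":0,"ty":0,"tz":0,"spin":0}]'
cat > red.py <<'E'
from h import *
from plant import cams
c=cams.capture("top");hsv=cv2.cvtColor(c["color"],cv2.COLOR_RGB2HSV)
r=cv2.inRange(hsv,(0,90,40),(9,255,255))|cv2.inRange(hsv,(170,90,40),(180,255,255))
n,l,s,ce=cv2.connectedComponentsWithStats(r)
for i in range(1,n):
    if s[i,4]>5: print(s[i],unproj(c,ce[i],8))
x0,y0=345,125
cv2.imwrite("pics/bowl.png",cv2.resize(c["color"][y0:y0+75,x0:x0+80,::-1],None,fx=7,fy=7,interpolation=2))
E
python3 red.py
```

```text
time: 10.5
tool_pos: [600.6, -5.4, 119.9]
tcp_rot: [3.141, -0.0, 1.57]
contact_force: [-0.3, 0.0, -1.4]
grip_width: 61.6
finger_force: 30.0
time: 10.75
tool_pos: [600.3, 46.8, 119.8]
tcp_rot: [3.142, -0.001, 1.575]
contact_force: [-0.3, -0.4, -2.1]
grip_width: 61.6
finger_force: 30.0
[ 84 103  15  13 143] [739.03490161 671.88064892]
[634 123   6   4   8] [ 752.03222911 -933.01649602]
[434 142   9   8  41] [ 665.19274551 -329.95528758]
[441 235   4   4   6] [ 404.6068682  -337.21657038]
[443 237   3   3   6] [ 399.21914751 -342.69383247]
```

```bash
python3 - <<'E'
from h import *
from plant import cams
c=cams.capture("top");d=c["color"].astype(int)
cv2.imwrite("pics/bowltop.png",c["color"][:,:,::-1])
s=d[130:195:3,350:418:3];print((s[...,0]-s[...,1]))
print(s[...,1])
E
```

```text
[[ 3  4  4  4  4  4  3  2  4  4  4  3  4  4  5  4  4  5  3  4  3  4  4]
 [ 4  3  6  3  4  3  3  2 -1  1  0  2 -1 -1  2  3  5  5  3  3  4  4  3]
 [ 5  3  4  5  5  2  2  3 -1  3  2  1  1  1  0  2  2  4  1  4  4  4  3]
 [ 4  4  5  5  2  3  0  2  3  3  2  4  2  3  0  3  1  0  4  4  2  4  3]
 [ 3  4  4  2  2  1  3  2  4  2 -1  2  0  1  0  0  2  2  1  3  3  4  3]
 [ 4  3  2  1  2  3  2  2 -1  3  1  4  3  2  2  2  2  0  1  1  4  4  3]
 [ 2  3  1  0  2  1  1  1  2 -1  0  4  2  0  2  1  2 -2  2  1  2  5  5]
 [ 5  1  1  5  2  0  4  0  2  1  0  0  1  1  2  1  3  4  1  2  2  3  5]
 [ 4  1  0 -1  1  0  2  2  0 -2  1  1  0  1  2  5  0  2  3  2  3  3  3]
 [ 4  2  3  0  3  1  3  0  0 -1 -1  1 -1  0  2 -1  2  1  2  0  1  5  4]
 [ 1  3  2  1  2  2  3  2 -1 -1 -1 20  0 -3  0  3  0  4  2  3  1  4  4]
 [ 6  1  0  2  2  2  0  2  1  0  1  8  0 -1  6 -1  1  2  2  2  2  2  4]
 [ 4  2  2  2 -1  4  0 -1  0  0  2  1 15  4 12  2  0  0  0  3  2  4  2]
 [ 3  2  2  1  3  2  0  1  1 -2 -1 -1  2  1  3 -1  2  1  0  2  2  3  5]
 [ 2  4  1  2  1  0  3  1 -2  0  1 -1  0  3  2  3  0  1  2 -1  1  4  5]
 [ 5  5  1  1  3  3 
[... 1919 characters left out ...]
105 100 108 158 155]
 [158 159 140  90 101 112 117 121 127 128 128 129 127 120 120 116 109 108
  100  98 142 157 157]
 [155 161 159 102  95 105 116 116 117 128 132 121 120 117 120 110 106 100
   97 117 152 156 152]
 [158 158 157 156  99  97 106 110 113 114 119 117 115 111 109 106 100  97
   94 150 152 153 153]
 [157 157 157 157 157 112  95 101 104 106 110 109 109 102 105  98  91  93
  152 155 156 154 154]
 [154 156 155 157 159 156 147 102  93  96  97  99 101  95  96  93 141 155
  157 157 157 155 155]
 [157 156 159 157 158 157 158 159 155 139 117 104 116 129 144 150 155 157
  156 158 157 157 154]
 [156 157 156 158 159 158 158 157 157 157 155 157 157 153 155 155 158 158
  158 155 155 158 158]]
```

```bash
python3 - <<'E'
from h import *
im=cv2.imread("pics/bowltop.png").astype(int)
s=im[157:174,376:400];print(s[...,2]-s[...,1]);print(s[...,1])
E
python3 tilt.py
```

```text
[[-2 -1  2  1 -1  1  6  1 -2  1 -1  0 -1  0 -2  2  2  2  1 -1  3  2  2  2]
 [ 1  0  2  0  1  9  8  0  1  1 -1 -1  2 -1  3 -1  1  2  2  0  1 -2  2  3]
 [ 2 -2  1 -1  0  1 20  5  4  1 -1  2  1  1  0 -1  0  2  3  0 -2  1  5  1]
 [ 2 -1  1  0 -1  0 11 20 15  4  0  2  0 -3  0  2  0  4 -1  3  2  2  0  1]
 [ 0  0  2  1  0  2 -1  0 11  2  0 -1  0 -1  1  2  1  2  1  2  2  1  2 -1]
 [-1  1  0  0  2  1  0  5 12  4 -2  0  1  1  0  1  1  0  0  0  2  2  1  0]
 [ 0  0 -1  2  1  0  1  8 23  4  0  2  1 -1  0  7  6  0  1 -1  1  2  1 -1]
 [ 1 -1  0 -2  1  3  0  1 16 18  7 12  1  1  2 33 23  3  1  2  1  1  3  1]
 [ 1  1  1  0  2 12  2 -2  0 11 29  7  2  2 19 52 12  0  2  2  2  1  2  1]
 [ 0  0 -1 -1  2  7  5  1  1 -2 15 25  6  4 38 52 12  3  2  2  3  1  0  3]
 [ 1  0  1 -1  2  1 16  4  2  1  1  7 18 20 25 37  6  1  1  2  3  1  0  3]
 [ 0  0 -1  0 -1  0  9 17 23  2  0 -1 -1  1  0  7  9  2  3  4  3  2  5  0]
 [ 2 -2  0  0 -1 -1  0 -1  0  1  2 -1  1  1 -1  0  3  1  2 -1  2  2  2  2]
 [ 0  1 -1  2 -1  1  2  0 -1  0 11  1  2  2  1  0  0  2  2  2  3  0  2  0]
 [-1 -1 -1  0 -1  2  0 -1  1 -1  5  5  0  1 -1 -1 
[... 1367 characters left out ...]
120 120 120 116 119]
 [124 130 127 127 126 128 128 126 128 127 122 124 126 125 127 117 123 124
  120 123 118 116 116 117]
 [128 126 128 128 126 127 126 129 129 128 108 125 124 126 124 105 125 121
  123 121 119 118 115 116]
 [126 126 126 128 125 125 127 126 127 127 111 117 127 124 122 118 122 122
  122 120 119 119 112 114]
 [126 130 125 126 128 127 127 127 128 126 128  93 118 119 108 125 122 120
  123 121 118 119 116 114]
 [127 128 125 126 128 123 126 125 125 126 126 110  94  95 107 122 121 122
  120 121 116 116 116 112]]
tilt [(np.float64(0.7757767502230876), np.float64(107.5)), (np.float64(0.7746874618235127), np.float64(106.0)), (np.float64(0.7739442006522002), np.float64(110.5))]
red px 0
```

The caps' crescents show in the bowl in the top image (columns 381–391, rows 157–173). I'll count them properly from the wrist camera later. Now righting phase 1: press the cup's lip from above on the near rim, following an arc.

```bash
python3 -m creep '[{"hand":0.5,"tx":-0.042,"ty":0,"tz":0,"spin":0},{"hand":0.5,"tx":-0.042,"ty":0,"tz":0.01,"spin":0},{"hand":0.5,"tx":-0.042,"ty":0,"tz":0.015,"spin":0},{"hand":0.5,"tx":0,"ty":0,"tz":0.008,"spin":0},{"hand":0.5,"tx":0,"ty":0,"tz":0,"spin":0}]'
python3 -m creep '[{"hand":0.5,"tx":0,"ty":0,"tz":0.003,"spin":0},{"hand":0.5,"tx":0.003,"ty":0,"tz":0.002,"spin":0},{"hand":0.5,"tx":0.003,"ty":0,"tz":0.001,"spin":0},{"hand":0.5,"tx":0.002,"ty":0,"tz":0,"spin":0},{"hand":0.5,"tx":0,"ty":0,"tz":0,"spin":0}]'
python3 tilt.py
```

```text
time: 11.52
tool_pos: [599.8, -83.6, 86.0]
tcp_rot: [-3.14, -0.001, 1.568]
contact_force: [-0.1, 0.0, -1.3]
grip_width: 61.4
finger_force: 30.0
time: 12.15
tool_pos: [600.5, -74.4, 80.8]
tcp_rot: [3.141, -0.0, 1.571]
contact_force: [1.0, 0.5, -0.3]
grip_width: 61.8
finger_force: 30.0
tilt [(np.float64(0.7764481583644329), np.float64(107.5)), (np.float64(0.7747403172558177), np.float64(110.5)), (np.float64(0.7743337666558336), np.float64(106.0))]
red px 0
```

Barely touching: the lip slipped just outside the rim. I'll raise, shift further over the bowl and press straight down.

```bash
python3 -m creep '[{"hand":0.5,"tx":0,"ty":0,"tz":-0.012,"spin":0},{"hand":0.5,"tx":-0.012,"ty":0,"tz":0,"spin":0},{"hand":0.5,"tx":0,"ty":0,"tz":0.006,"spin":0},{"hand":0.5,"tx":0,"ty":0,"tz":0.003,"spin":0},{"hand":0.5,"tx":0,"ty":0,"tz":0,"spin":0}]'
python3 -m creep '[{"hand":0.5,"tx":0,"ty":0,"tz":0.003,"spin":0},{"hand":0.5,"tx":0,"ty":0,"tz":0,"spin":0}]'
python3 tilt.py
```

```text
time: 12.82
tool_pos: [599.9, -86.7, 82.9]
tcp_rot: [-3.14, -0.001, 1.57]
contact_force: [0.5, -0.2, -0.8]
grip_width: 61.7
finger_force: 30.0
time: 13.08
tool_pos: [600.2, -86.7, 80.4]
tcp_rot: [-3.141, -0.0, 1.57]
contact_force: [-0.0, -0.2, -0.5]
grip_width: 61.6
finger_force: 30.0
tilt [(np.float64(0.7753045449026671), np.float64(107.5)), (np.float64(0.7744494101542054), np.float64(110.5)), (np.float64(0.7738240311966853), np.float64(106.0))]
red px 0
```

```bash
python3 -m creep '[{"hand":0.5,"tx":0.002,"ty":0,"tz":0.002,"spin":0},{"hand":0.5,"tx":0.002,"ty":0,"tz":0.001,"spin":0},{"hand":0.5,"tx":0,"ty":0,"tz":0,"spin":0}]'
python3 -m creep '[{"hand":0.5,"tx":0.002,"ty":0,"tz":0.001,"spin":0},{"hand":0.5,"tx":0.002,"ty":0,"tz":0.001,"spin":0},{"hand":0.5,"tx":0,"ty":0,"tz":0,"spin":0}]'
python3 tilt.py
```

```text
time: 13.5
tool_pos: [600.3, -82.6, 77.6]
tcp_rot: [-3.141, -0.0, 1.571]
contact_force: [-0.1, -0.5, -1.6]
grip_width: 61.7
finger_force: 30.0
time: 13.88
tool_pos: [600.3, -78.6, 75.6]
tcp_rot: [-3.141, -0.0, 1.571]
contact_force: [-0.2, -0.3, -1.9]
grip_width: 61.6
finger_force: 30.0
tilt [(np.float64(0.7762186714250953), np.float64(107.5)), (np.float64(0.7752177806724742), np.float64(106.0)), (np.float64(0.7746870093796546), np.float64(110.5))]
red px 0
```

```bash
cat > fit2.py <<'E'
from h import *
from plant import cams,get_obs
# features from the w4 picture, whose TCP pose was (599.6,-156.5,59.3), yaw pi/2
c=cams.capture("wrist");o=get_obs();d=np.array([599.6,-156.5,59.3])-o["tool_pos"]
c["t"]=c["t"]-c["R"]@d
a=np.linspace(0,2*np.pi,181)
def pts(q):
    th,L,dy,dz=q;g=np.array([599.8,-156.5+dy,64.3+dz]);t=np.radians(th)
    f=np.array([0,np.sin(t),-np.cos(t)]);n=np.array([0,np.cos(t),np.sin(t)]);w=np.array([1,0,0])
    return lambda h,r:proj(c,g+(L-h)*f+r*(np.outer(np.cos(a),n)+np.outer(np.sin(a),w)))
def feat(q):
    p=pts(q);F=p(0,21);M=p(90,31);
    return np.array([np.ptp(F[:,0]),F[:,1].min(),F[:,1].max(),M[:,1].max(),np.ptp(p(58,31)[:,0])])
obs=np.array([138,55,72,323,157.])
r=least_squares(lambda q:np.r_[(feat(q)-obs),(q[1]-78.6)/4,q[2]/3,q[3]/3],[107,78,0,0])
print(r.x,feat(r.x)-obs,c["K"][0,0])
E
python3 fit2.py
```

```text
[107.90103224  85.12907497   3.94178136  -0.25492447] [-4.04048091 -4.58597188  1.01177338  3.48018617 -1.97725523] 336.1400907803285
```

The fit shows the cup slid about 6 mm in the grip, so its lip no longer protrudes enough for lip-pressing. Plan: lay the empty cup gently on its side on free table, where it rests at about 80° with the foot low, then regrip and right it foot-first under the bowl's outer rim. First I move over free table.

```bash
python3 -m creep '[{"hand":0.5,"tx":0,"ty":0,"tz":-0.03,"spin":0},{"hand":0.5,"tx":0.035,"ty":0,"tz":-0.005,"spin":0},{"hand":0.5,"tx":0.035,"ty":0,"tz":0,"spin":0},{"hand":0.5,"tx":0.035,"ty":0,"tz":0,"spin":0},{"hand":0.5,"tx":0.035,"ty":0,"tz":0,"spin":0}]'
python3 -m creep '[{"hand":0.5,"tx":0,"ty":0,"tz":0.03,"spin":0},{"hand":0.5,"tx":0,"ty":0,"tz":0.03,"spin":0},{"hand":0.5,"tx":0,"ty":0,"tz":0.015,"spin":0},{"hand":0.5,"tx":0,"ty":0,"tz":0.004,"spin":0},{"hand":0.5,"tx":0,"ty":0,"tz":0,"spin":0}]'
```

```text
time: 14.6
tool_pos: [600.4, 62.1, 110.9]
tcp_rot: [3.141, -0.0, 1.57]
contact_force: [0.7, -0.3, -0.8]
grip_width: 61.7
finger_force: 30.0
time: 15.22
tool_pos: [601.0, 61.0, 32.3]
tcp_rot: [3.141, -0.0, 1.57]
contact_force: [-0.8, -0.3, -1.1]
grip_width: 61.7
finger_force: 30.0
```

```bash
python3 -m creep '[{"hand":0.5,"tx":0,"ty":0,"tz":0.003,"spin":0},{"hand":0.5,"tx":0,"ty":0,"tz":0,"spin":0}]'
python3 -m creep '[{"hand":0.5,"tx":0,"ty":0,"tz":0.002,"spin":0},{"hand":0.5,"tx":0,"ty":0,"tz":0,"spin":0}]'
python3 -m creep '[{"hand":0.5,"tx":0,"ty":0,"tz":0.002,"spin":0},{"hand":0.5,"tx":0,"ty":0,"tz":0,"spin":0}]'
```

```text
time: 15.48
tool_pos: [600.7, 61.1, 29.2]
tcp_rot: [3.141, -0.0, 1.57]
contact_force: [0.5, 0.5, -0.4]
grip_width: 61.6
finger_force: 30.0
time: 15.72
tool_pos: [600.4, 61.2, 26.7]
tcp_rot: [-3.141, -0.0, 1.57]
contact_force: [0.3, 0.6, -0.7]
grip_width: 61.7
finger_force: 30.0
time: 15.98
tool_pos: [600.3, 61.2, 24.5]
tcp_rot: [-3.141, -0.0, 1.57]
contact_force: [-0.2, -0.4, -0.1]
grip_width: 62.0
finger_force: 30.0
```

```bash
python3 -m creep '[{"hand":0.78,"tx":0,"ty":0,"tz":0,"spin":0},{"hand":0.78,"tx":0,"ty":0,"tz":0,"spin":0},{"hand":0.78,"tx":0,"ty":0,"tz":0,"spin":0},{"hand":0.78,"tx":0,"ty":0,"tz":0,"spin":0}]'
python3 - <<'E'
from h import *
from plant import cams
c=cams.capture("wrist");cv2.imwrite("pics/w5.png",c["color"][:,:,::-1])
hsv=cv2.cvtColor(c["color"],cv2.COLOR_RGB2HSV)
m=cv2.inRange(hsv,(18,75,12),(38,255,255));n,l,s,ce=cv2.connectedComponentsWithStats(m)
for i in range(1,n):
    if s[i,4]>150: print(s[i],ce[i])
i=1+np.argmax(s[1:,4])
for v in range(0,400,12):
    x=np.where(l[v]==i)[0]
    if len(x):print(v,x.min(),x.max(),(x.min()+x.max())/2)
c=cams.capture("side");cv2.imwrite("pics/s5.png",c["color"][:,:,::-1])
h=blob(c,'yellow',(265,150,345,245)).reshape(-1,2);print(h.min(0),h.max(0))
E
```

```text
time: 16.48
tool_pos: [600.5, 61.2, 24.8]
tcp_rot: [3.141, -0.0, 1.57]
contact_force: [0.0, -0.9, 0.1]
grip_width: 71.4
finger_force: 0.0
[  257     0   124   108 10999] [318.473043   51.7543413]
[  243   102   153   148 20392] [318.58650451 177.93698509]
[156 247  29  62 888] [167.21846847 277.66103604]
[453 246  29  63 884] [469.37782805 277.88235294]
[ 258  312  343   17 2100] [465.76333333 321.46666667]
108 263 374 318.5
120 255 382 318.5
132 254 383 318.5
144 253 384 318.5
156 248 389 318.5
168 243 395 319.0
180 243 394 318.5
192 243 394 318.5
204 244 394 319.0
216 244 393 318.5
228 244 393 318.5
240 245 391 318.0
[286. 212.] [313. 244.]
```

```bash
python3 - <<'E'
from h import *
from plant import cams
c=cams.capture("wrist")
for p in((243,166),(395,166),(318.5,163)):
    print([ (z,unproj(c,p,z).round(1)) for z in(30,33,60)])
for p in((259,2),(379,2)): print([ (z,unproj(c,p,z).round(1)) for z in(19,25)])
im=c["color"].astype(int);print([tuple(im[v,318]) for v in range(290,345,4)])
E
```

```text
[(30, array([569.8, 108.5])), (33, array([570.4, 108.9])), (60, array([576.5, 112.7]))]
[(30, array([633.2, 108.5])), (33, array([632.5, 108.9])), (60, array([626.3, 112.7]))]
[(30, array([601.3, 109.7])), (33, array([601.3, 110.1])), (60, array([601.2, 113.7]))]
[(19, array([577. , 174.5])), (25, array([577.9, 172.6]))]
[(19, array([626. , 174.5])), (25, array([625. , 172.7]))]
[(np.int64(56), np.int64(59), np.int64(60)), (np.int64(133), np.int64(132), np.int64(123)), (np.int64(152), np.int64(148), np.int64(141)), (np.int64(150), np.int64(147), np.int64(141)), (np.int64(148), np.int64(146), np.int64(137)), (np.int64(146), np.int64(143), np.int64(136)), (np.int64(148), np.int64(148), np.int64(139)), (np.int64(147), np.int64(144), np.int64(137)), (np.int64(130), np.int64(127), np.int64(117)), (np.int64(57), np.int64(47), np.int64(27)), (np.int64(13), np.int64(8), np.int64(4)), (np.int64(8), np.int64(11), np.int64(11)), (np.int64(18), np.int64(17), np.int64(20)), (np.int64(8), np.int64(6), np.int64(9))]
```

The cup lies straight along y with its collar step at y≈109, x≈601 (width checks at 62 mm). It slid forward on release, so I'll move +28 mm and regrip at collar height.

```bash
python3 -m creep '[{"hand":0.9,"tx":0,"ty":0.001,"tz":-0.004,"spin":0},{"hand":0.9,"tx":0.01,"ty":0,"tz":0,"spin":0},{"hand":0.9,"tx":0.01,"ty":0,"tz":0,"spin":0},{"hand":0.9,"tx":0.008,"ty":0,"tz":0,"spin":0},{"hand":0.9,"tx":0,"ty":0,"tz":0,"spin":0}]'
python3 -m creep '[{"hand":0.5,"tx":0,"ty":0,"tz":0,"spin":0},{"hand":0.5,"tx":0,"ty":0,"tz":0,"spin":0},{"hand":0.5,"tx":0,"ty":0,"tz":0,"spin":0},{"hand":0.5,"tx":0,"ty":0,"tz":0,"spin":0}]'
python3 -m creep '[{"hand":0.5,"tx":0,"ty":0,"tz":-0.03,"spin":0},{"hand":0.5,"tx":0,"ty":0,"tz":-0.03,"spin":0},{"hand":0.5,"tx":-0.03,"ty":0,"tz":-0.01,"spin":0},{"hand":0.5,"tx":0,"ty":0,"tz":0,"spin":0}]'
cat > w.py <<'E'
from h import *
from plant import cams,get_obs
from h import *
c=cams.capture("wrist");o=get_obs();print(o["tool_pos"].round(1))
hsv=cv2.cvtColor(c["color"],cv2.COLOR_RGB2HSV)
m=cv2.inRange(hsv,(18,75,12),(38,255,255))
m[:, :215]=0;m[:,425:]=0
for v in range(0,400,8):
    x=np.where(m[v])[0]
    if len(x)>30:print((v,x.min(),x.max(),len(x)),end=" ")
E
python3 w.py
```

```text
time: 17.25
tool_pos: [601.3, 90.1, 28.6]
tcp_rot: [-3.142, -0.0, 1.572]
contact_force: [1.1, -0.5, 0.2]
grip_width: 82.9
finger_force: 0.0
time: 17.75
tool_pos: [601.5, 88.9, 28.8]
tcp_rot: [3.142, 0.0, 1.57]
contact_force: [0.1, -0.6, -0.5]
grip_width: 61.7
finger_force: 30.0
time: 18.25
tool_pos: [602.0, 57.6, 99.7]
tcp_rot: [3.14, 0.0, 1.568]
contact_force: [-0.1, -0.6, -1.3]
grip_width: 61.8
finger_force: 30.0
[601.5  58.6  98.9]
(72, np.int64(298), np.int64(340), 43) (80, np.int64(272), np.int64(362), 91) (88, np.int64(268), np.int64(365), 98) (96, np.int64(267), np.int64(366), 100) (104, np.int64(267), np.int64(367), 101) (112, np.int64(266), np.int64(368), 103) (120, np.int64(265), np.int64(369), 105) (128, np.int64(264), np.int64(370), 107) (136, np.int64(264), np.int64(371), 108) (144, np.int64(264), np.int64(371), 108) (152, np.int64(262), np.int64(373), 112) (160, np.int64(261), np.int64(373), 113) (168, np.int64(261), np.int64(374), 114) (176, np.int64(260), np.int64(375), 116) (184, np.int64(259), np.int64(376), 118) (192, np.int64(258), np.int64(377), 120) (200, np.int64(258), np.int64(377), 120) (208, np.int64(257), np.int64(378), 122) (216, np.int64(256), np.int64(380), 125) (224, np.int64(248), np.int64(388), 141) (232, np.int64(248), np.int64(388), 141) (240, np.int64(247), np.int64(389), 143) (248, np.int64(247), np.int64(390), 144) (256, np.int64(241), np.int64(390), 145) (296, np.int64(236), np.int64(401), 137) (304, np.int64(259), np.int64(376), 118) (312, np.int64(279), np.int64(354), 76)
```

Regripped; the foot is now below horizontal. Next I spin about 171° so the foot points toward the bowl.

```bash
for i in 1; do python3 -m creep '[{"hand":0.5,"tx":0,"ty":0,"tz":0,"spin":10.7},{"hand":0.5,"tx":0,"ty":0,"tz":0,"spin":10.7},{"hand":0.5,"tx":0,"ty":0,"tz":0,"spin":10.7},{"hand":0.5,"tx":0,"ty":0,"tz":0,"spin":10.7},{"hand":0.5,"tx":0,"ty":0,"tz":0,"spin":10.7}]'
python3 -m creep '[{"hand":0.5,"tx":0,"ty":0,"tz":0,"spin":10.7},{"hand":0.5,"tx":0,"ty":0,"tz":0,"spin":10.7},{"hand":0.5,"tx":0,"ty":0,"tz":0,"spin":10.7},{"hand":0.5,"tx":0,"ty":0,"tz":0,"spin":10.7},{"hand":0.5,"tx":0,"ty":0,"tz":0,"spin":10.7}]'
python3 -m creep '[{"hand":0.5,"tx":0,"ty":0,"tz":0,"spin":10.7},{"hand":0.5,"tx":0,"ty":0,"tz":0,"spin":10.7},{"hand":0.5,"tx":0,"ty":0,"tz":0,"spin":10.7},{"hand":0.5,"tx":0,"ty":0,"tz":0,"spin":10.7},{"hand":0.5,"tx":0,"ty":0,"tz":0,"spin":10.7}]'
python3 -m creep '[{"hand":0.5,"tx":0,"ty":0,"tz":0,"spin":10.7},{"hand":0.5,"tx":0.032,"ty":0.035,"tz":0,"spin":0},{"hand":0.5,"tx":0,"ty":0,"tz":0,"spin":0}]'; done
cat > e.py <<'E'
from plant import get_obs
import numpy as np
o=get_obs();p=o["tool_pos"];y=o["tcp_rot"][2];u=np.array([np.cos(y),np.sin(y)]);w=np.array([np.sin(y),-np.cos(y)])
d=p[:2]-[601,-166];print("e",(-d@u-85).round(1),"lat ty",(-d@w).round(1),"za",(p[2]+5).round(1),"yaw",y,"F",o["contact_force"].round(1),"q6",o["joint_positions"][5])
E
python3 e.py
```

```text
time: 18.92
tool_pos: [600.8, 60.1, 97.7]
tcp_rot: [-3.14, 0.001, 0.631]
contact_force: [-0.1, 1.1, 0.2]
grip_width: 61.8
finger_force: 30.0
time: 19.55
tool_pos: [600.8, 60.1, 97.7]
tcp_rot: [3.142, 0.002, -0.303]
contact_force: [-0.3, -1.0, -0.2]
grip_width: 61.6
finger_force: 30.0
time: 20.18
tool_pos: [600.8, 60.1, 97.7]
tcp_rot: [3.14, 0.001, -1.237]
contact_force: [0.4, 0.3, -1.0]
grip_width: 61.8
finger_force: 30.0
time: 20.55
tool_pos: [569.5, 21.5, 97.6]
tcp_rot: [3.138, 0.001, -1.419]
contact_force: [0.3, 0.3, 0.2]
grip_width: 62.0
finger_force: 30.0
e 105.1 lat ty -2.9 za 102.6 yaw -1.4193866516521643 F [0.3 0.3 0.2] q6 2.8933945346461187
```

```bash
python3 -m creep '[{"hand":0.5,"tx":0.006,"ty":-0.01,"tz":0.02,"spin":0},{"hand":0.5,"tx":0.006,"ty":0,"tz":0.02,"spin":0},{"hand":0.5,"tx":0.004,"ty":0,"tz":0.014,"spin":0},{"hand":0.5,"tx":0,"ty":0,"tz":0.003,"spin":0},{"hand":0.5,"tx":0,"ty":0,"tz":0,"spin":0}]'
python3 e.py
python3 -m creep '[{"hand":0.5,"tx":0.004,"ty":0,"tz":0,"spin":0},{"hand":0.5,"tx":0.003,"ty":0,"tz":0,"spin":0},{"hand":0.5,"tx":0,"ty":0,"tz":0,"spin":0}]'
python3 -m creep '[{"hand":0.5,"tx":0.003,"ty":0,"tz":0,"spin":0},{"hand":0.5,"tx":0,"ty":0,"tz":0,"spin":0}]'
python3 e.py
```

```text
time: 21.18
tool_pos: [584.3, 8.3, 41.8]
tcp_rot: [-3.141, 0.0, -1.417]
contact_force: [0.3, 0.4, -0.6]
grip_width: 61.7
finger_force: 30.0
e 89.8 lat ty 10.1 za 46.8 yaw -1.417486252657584 F [ 0.3  0.4 -0.6] q6 2.8710549676360033
time: 21.55
tool_pos: [585.0, 2.7, 41.8]
tcp_rot: [-3.141, 0.003, -1.418]
contact_force: [1.2, 8.1, -3.1]
grip_width: 61.6
finger_force: 30.0
time: 21.8
tool_pos: [584.9, 2.2, 41.5]
tcp_rot: [3.141, 0.006, -1.418]
contact_force: [0.1, 19.0, -3.2]
grip_width: 62.0
finger_force: 30.0
e 83.7 lat ty 9.7 za 46.5 yaw -1.4177476152098718 F [ 0.1 19.  -3.2] q6 2.8536380349351367
```

Contact is at the top corner of the foot, so there is almost no lever. I'll back off, raise, and use the rim on the lower half of the foot face instead.

```bash
python3 -m creep '[{"hand":0.5,"tx":-0.008,"ty":0.005,"tz":-0.005,"spin":0},{"hand":0.5,"tx":0,"ty":0.004,"tz":-0.02,"spin":0},{"hand":0.5,"tx":0,"ty":0,"tz":-0.012,"spin":0},{"hand":0.5,"tx":0.006,"ty":0,"tz":0,"spin":0},{"hand":0.5,"tx":0,"ty":0,"tz":0,"spin":0}]'
python3 e.py
python3 -m creep '[{"hand":0.5,"tx":0.004,"ty":0,"tz":0,"spin":0},{"hand":0.5,"tx":0.002,"ty":0,"tz":0,"spin":0},{"hand":0.5,"tx":0,"ty":0,"tz":0,"spin":0}]'
python3 -m creep '[{"hand":0.5,"tx":0.002,"ty":0,"tz":0,"spin":0},{"hand":0.5,"tx":0.002,"ty":0,"tz":0,"spin":0},{"hand":0.5,"tx":0,"ty":0,"tz":0,"spin":0}]'
python3 e.py
```

```text
time: 22.42
tool_pos: [577.0, -1.8, 79.2]
tcp_rot: [-3.14, 0.0, -1.419]
contact_force: [-0.8, 2.4, -0.4]
grip_width: 61.6
finger_force: 30.0
e 80.9 lat ty 1.2 za 84.2 yaw -1.4186370563430755 F [-0.8  2.4 -0.4] q6 2.8527977669102587
time: 22.8
tool_pos: [576.8, -2.8, 78.9]
tcp_rot: [3.142, 0.007, -1.418]
contact_force: [-0.9, 22.3, 8.0]
grip_width: 61.9
finger_force: 30.0
time: 23.18
tool_pos: [576.9, -3.3, 79.3]
tcp_rot: [3.141, 0.012, -1.418]
contact_force: [-3.4, 35.7, 13.4]
grip_width: 61.9
finger_force: 30.1
e 79.4 lat ty 0.9 za 84.3 yaw -1.418192846629276 F [-3.4 35.7 13.4] q6 2.836433271324776
```

Force direction (35.7, 13.4) implies tilt ≈ 70°, with contact at the foot centre. I'll raise so that the rim meets the lower part of the foot face.

```bash
python3 -m creep '[{"hand":0.5,"tx":-0.01,"ty":0,"tz":0,"spin":0},{"hand":0.5,"tx":0,"ty":0,"tz":-0.013,"spin":0},{"hand":0.5,"tx":0.006,"ty":0,"tz":0,"spin":0},{"hand":0.5,"tx":0.003,"ty":0,"tz":0,"spin":0},{"hand":0.5,"tx":0,"ty":0,"tz":0,"spin":0}]'
python3 e.py
python3 -m creep '[{"hand":0.5,"tx":0.003,"ty":0,"tz":0,"spin":0},{"hand":0.5,"tx":0,"ty":0,"tz":0,"spin":0}]'
python3 e.py
python3 -m creep '[{"hand":0.5,"tx":0.003,"ty":0,"tz":-0.002,"spin":0},{"hand":0.5,"tx":0,"ty":0,"tz":0,"spin":0}]'
python3 e.py
```

```text
time: 23.8
tool_pos: [577.6, -11.2, 91.4]
tcp_rot: [3.141, 0.0, -1.419]
contact_force: [-0.5, 0.0, -1.7]
grip_width: 61.6
finger_force: 30.0
e 71.5 lat ty 0.3 za 96.4 yaw -1.419141080343084 F [-0.5  0.  -1.7] q6 2.8379217381680406
time: 24.05
tool_pos: [578.2, -13.5, 91.6]
tcp_rot: [3.141, 0.0, -1.418]
contact_force: [0.2, -0.9, -1.2]
grip_width: 61.7
finger_force: 30.0
e 69.2 lat ty 0.7 za 96.6 yaw -1.4180869517327217 F [ 0.2 -0.9 -1.2] q6 2.833002692407264
time: 24.3
tool_pos: [578.9, -16.4, 94.0]
tcp_rot: [-3.141, -0.0, -1.418]
contact_force: [-0.1, -0.6, -0.9]
grip_width: 61.6
finger_force: 30.0
e 66.3 lat ty 0.9 za 99.0 yaw -1.4177906317338078 F [-0.1 -0.6 -0.9] q6 2.82800192768613
```

```bash
cat > tilt2.py <<'E'
import sys
from h import *
from plant import cams,get_obs
def run():
    o=get_obs();c=cams.capture("wrist");yaw=o["tcp_rot"][2]
    g=o["tool_pos"]+[0,0,5];u=np.array([np.cos(yaw),np.sin(yaw),0]);w=np.array([-u[1],u[0],0]);z=np.array([0,0,1.])
    hsv=cv2.cvtColor(c["color"],cv2.COLOR_RGB2HSV)
    m=cv2.inRange(hsv,(18,75,12),(38,255,255));m[:,:215]=0;m[:,425:]=0;M=cv2.morphologyEx(m,cv2.MORPH_CLOSE,np.ones((9,9)))[:248]>0
    a=np.linspace(0,2*np.pi,60);best=[]
    for th in np.arange(-20,125,2.):
      t=np.radians(th);f=u*np.sin(t)-z*np.cos(t);q=u*np.cos(t)+z*np.sin(t)
      for L in range(68,94,2):
        k=np.zeros_like(m)
        for (h0,r0),(h1,r1) in zip(CUP[:-1:2],CUP[1::2]):
            P=np.concatenate([g+np.outer(0*a+(L-h),f)+r*(np.outer(np.cos(a),q)+np.outer(np.sin(a),w)) for h,r in((h0,r0),(h1,r1))])
            cv2.fillConvexPoly(k,cv2.convexHull(proj(c,P).astype(np.int32)),255)
        K=k[:248]>0
        best.append((round(float((M&K).sum()/max((M|K).sum(),1)),3),float(th),L))
    best.sort();print("iou,tilt,L",best[::-1][:5])
run()
E
python3 tilt2.py
```

```text
iou,tilt,L [(0.964, 76.0, 82), (0.961, 78.0, 82), (0.96, 84.0, 80), (0.959, 74.0, 82), (0.957, 86.0, 80)]
```

```bash
python3 -m creep '[{"hand":0.5,"tx":-0.018,"ty":0,"tz":-0.002,"spin":0},{"hand":0.5,"tx":0,"ty":0,"tz":0.009,"spin":0},{"hand":0.5,"tx":0.002,"ty":0,"tz":0.002,"spin":0},{"hand":0.5,"tx":0.004,"ty":0,"tz":0,"spin":0},{"hand":0.5,"tx":0,"ty":0,"tz":0,"spin":0}]'
python3 e.py
python3 -m creep '[{"hand":0.5,"tx":0.003,"ty":0,"tz":0,"spin":0},{"hand":0.5,"tx":0.002,"ty":0,"tz":0,"spin":0},{"hand":0.5,"tx":0,"ty":0,"tz":0,"spin":0}]'
python3 e.py
python3 -m creep '[{"hand":0.5,"tx":0.002,"ty":0,"tz":-0.001,"spin":0},{"hand":0.5,"tx":0,"ty":0,"tz":0,"spin":0}]'
python3 e.py; python3 tilt2.py
```

```text
time: 24.98
tool_pos: [577.1, -5.0, 84.7]
tcp_rot: [-3.141, -0.0, -1.418]
contact_force: [-0.1, -0.9, -1.2]
grip_width: 61.6
finger_force: 30.0
e 77.8 lat ty 0.8 za 89.7 yaw -1.4184493559004037 F [-0.1 -0.9 -1.2] q6 2.847904920523926
time: 25.35
tool_pos: [577.7, -9.5, 84.8]
tcp_rot: [-3.141, 0.0, -1.418]
contact_force: [-0.5, -0.3, -1.0]
grip_width: 61.6
finger_force: 30.0
e 73.2 lat ty 0.7 za 89.8 yaw -1.4180790223585302 F [-0.5 -0.3 -1. ] q6 2.839658027080962
time: 25.6
tool_pos: [578.0, -11.4, 85.9]
tcp_rot: [-3.141, -0.0, -1.418]
contact_force: [-0.5, 0.5, -1.3]
grip_width: 62.1
finger_force: 30.0
e 71.3 lat ty 0.9 za 90.9 yaw -1.4177682887052165 F [-0.5  0.5 -1.3] q6 2.836349077199127
iou,tilt,L [(0.966, 76.0, 82), (0.962, 84.0, 80), (0.962, 78.0, 82), (0.96, 82.0, 80), (0.96, 74.0, 82)]
```

The rim passes under the foot and the pad friction is too stiff (19 mm pad contact). Better: lay the cup down again and regrip by only the last ~6 mm of collar at the lip. The pivot torque then becomes small and the lever on the foot long.

```bash
python3 -m creep '[{"hand":0.5,"tx":-0.02,"ty":-0.02,"tz":0,"spin":0},{"hand":0.5,"tx":-0.025,"ty":-0.02,"tz":0,"spin":0},{"hand":0.5,"tx":0,"ty":0,"tz":0.03,"spin":0},{"hand":0.5,"tx":0,"ty":0,"tz":0.02,"spin":0},{"hand":0.5,"tx":0,"ty":0,"tz":0.004,"spin":0}]'
python3 -m creep '[{"hand":0.5,"tx":0,"ty":0,"tz":0,"spin":0},{"hand":0.5,"tx":0,"ty":0,"tz":0.002,"spin":0},{"hand":0.5,"tx":0,"ty":0,"tz":0,"spin":0}]'
python3 -m creep '[{"hand":0.78,"tx":0,"ty":0,"tz":0,"spin":0},{"hand":0.78,"tx":0,"ty":0,"tz":0,"spin":0},{"hand":0.85,"tx":0,"ty":0,"tz":0,"spin":0},{"hand":0.85,"tx":0,"ty":0,"tz":0,"spin":0}]'
python3 e.py; python3 tilt2.py;python3 w.py
```

```text
time: 26.28
tool_pos: [609.6, 39.6, 30.3]
tcp_rot: [3.139, 0.001, -1.418]
contact_force: [-0.7, -0.1, -1.0]
grip_width: 61.5
finger_force: 30.0
time: 26.65
tool_pos: [610.9, 39.2, 30.3]
tcp_rot: [-3.14, -0.0, -1.418]
contact_force: [-0.1, 0.5, -1.0]
grip_width: 62.0
finger_force: 30.0
time: 27.15
tool_pos: [610.6, 39.3, 29.8]
tcp_rot: [-3.141, 0.0, -1.418]
contact_force: [-0.8, -0.6, -0.3]
grip_width: 77.6
finger_force: 0.0
e 116.5 lat ty 40.8 za 34.8 yaw -1.4177122956649924 F [-0.8 -0.6 -0.3] q6 2.9275625852991407
iou,tilt,L [(0.948, 84.0, 80), (0.948, 72.0, 82), (0.947, 74.0, 82), (0.946, 82.0, 80), (0.946, 80.0, 80)]
[610.6  39.3  29.7]
(80, np.int64(273), np.int64(360), 88) (88, np.int64(268), np.int64(365), 98) (96, np.int64(267), np.int64(365), 99) (104, np.int64(267), np.int64(366), 100) (112, np.int64(266), np.int64(367), 102) (120, np.int64(265), np.int64(368), 104) (128, np.int64(264), np.int64(369), 106) (136, np.int64(263), np.int64(370), 108) (144, np.int64(263), np.int64(369), 107) (152, np.int64(262), np.int64(371), 110) (160, np.int64(261), np.int64(372), 112) (168, np.int64(260), np.int64(373), 114) (176, np.int64(259), np.int64(374), 116) (184, np.int64(259), np.int64(374), 116) (192, np.int64(258), np.int64(375), 118) (200, np.int64(257), np.int64(376), 120) (208, np.int64(256), np.int64(377), 122) (216, np.int64(255), np.int64(378), 124) (224, np.int64(247), np.int64(386), 140) (232, np.int64(247), np.int64(386), 140) (240, np.int64(248), np.int64(402), 140) (248, np.int64(235), np.int64(408), 141) (256, np.int64(248), np.int64(386), 139) (296, np.int64(250), np.int64(419), 134) (304, np.int64(259), np.int64(414), 116) (312, np.int64(284), np.int64(349), 66)
```

```bash
python3 -m creep '[{"hand":0.85,"tx":-0.006,"ty":0,"tz":-0.001,"spin":0},{"hand":0.85,"tx":-0.006,"ty":0,"tz":0,"spin":0},{"hand":0.85,"tx":0,"ty":0,"tz":0,"spin":0}]'
python3 -m creep '[{"hand":0.5,"tx":0,"ty":0,"tz":0,"spin":0},{"hand":0.5,"tx":0,"ty":0,"tz":0,"spin":0},{"hand":0.5,"tx":0,"ty":0,"tz":0,"spin":0},{"hand":0.5,"tx":0,"ty":0,"tz":0,"spin":0}]'
python3 -m creep '[{"hand":0.5,"tx":0,"ty":0,"tz":-0.01,"spin":0},{"hand":0.5,"tx":0,"ty":0,"tz":-0.02,"spin":0},{"hand":0.5,"tx":0,"ty":0,"tz":-0.02,"spin":0},{"hand":0.5,"tx":0,"ty":0,"tz":0,"spin":0}]'
python3 tilt2.py;python3 w.py
```

```text
time: 27.62
tool_pos: [608.6, 51.9, 30.7]
tcp_rot: [3.142, 0.0, -1.417]
contact_force: [-0.6, -0.0, 0.1]
grip_width: 78.0
finger_force: 0.0
time: 28.12
tool_pos: [608.8, 51.1, 30.7]
tcp_rot: [-3.142, 0.0, -1.418]
contact_force: [-0.4, -0.2, -0.3]
grip_width: 62.0
finger_force: 30.0
time: 28.62
tool_pos: [609.9, 51.1, 82.7]
tcp_rot: [-3.138, -0.001, -1.418]
contact_force: [-0.4, -0.1, -1.0]
grip_width: 61.5
finger_force: 30.0
iou,tilt,L [(0.966, 82.0, 92), (0.964, 84.0, 92), (0.961, 80.0, 92), (0.953, 78.0, 92), (0.951, 86.0, 92)]
[608.5  51.2  80.5]
(40, np.int64(299), np.int64(337), 39) (48, np.int64(275), np.int64(359), 85) (56, np.int64(269), np.int64(365), 97) (64, np.int64(268), np.int64(366), 99) (72, np.int64(267), np.int64(367), 101) (80, np.int64(266), np.int64(368), 103) (88, np.int64(265), np.int64(369), 105) (96, np.int64(265), np.int64(369), 105) (104, np.int64(264), np.int64(370), 68) (112, np.int64(270), np.int64(368), 99) (120, np.int64(262), np.int64(372), 111) (128, np.int64(261), np.int64(373), 113) (136, np.int64(261), np.int64(374), 114) (144, np.int64(260), np.int64(375), 116) (152, np.int64(260), np.int64(375), 116) (160, np.int64(259), np.int64(377), 119) (168, np.int64(258), np.int64(377), 120) (176, np.int64(257), np.int64(378), 122) (184, np.int64(256), np.int64(379), 124) (192, np.int64(253), np.int64(384), 132) (200, np.int64(248), np.int64(389), 142) (208, np.int64(248), np.int64(389), 142) (216, np.int64(248), np.int64(389), 142) (224, np.int64(248), np.int64(388), 141) (232, np.int64(248), np.int64(388), 141) (240, np.int64(247), np.int64(389), 143) (248, np.int64(247), np.int64(390), 144) (256, np.int64(247), np.int64(391), 145)
```

Held at L≈92 with short overlap. Next I push the foot's lower face on the rim.

```bash
python3 -m creep '[{"hand":0.5,"tx":0.01,"ty":0.02,"tz":0.005,"spin":0},{"hand":0.5,"tx":0.01,"ty":0.02,"tz":0,"spin":0},{"hand":0.5,"tx":0.008,"ty":0,"tz":0,"spin":0},{"hand":0.5,"tx":0,"ty":0,"tz":0,"spin":0}]'
python3 e.py
python3 -m creep '[{"hand":0.5,"tx":0.004,"ty":0,"tz":0,"spin":0},{"hand":0.5,"tx":0.004,"ty":0,"tz":0,"spin":0},{"hand":0.5,"tx":0,"ty":0,"tz":0,"spin":0}]'
python3 e.py
python3 -m creep '[{"hand":0.5,"tx":0.003,"ty":0,"tz":0,"spin":0},{"hand":0.5,"tx":0,"ty":0,"tz":0,"spin":0}]'
python3 e.py; python3 tilt2.py
```

```text
time: 29.22
tool_pos: [574.2, 16.9, 75.5]
tcp_rot: [-3.141, 0.0, -1.419]
contact_force: [0.1, -0.1, -1.7]
grip_width: 61.6
finger_force: 30.0
e 99.9 lat ty 1.2 za 80.5 yaw -1.4186872640281072 F [ 0.1 -0.1 -1.7] q6 2.8853943857422495
time: 29.6
tool_pos: [575.0, 10.5, 75.8]
tcp_rot: [-3.141, 0.002, -1.418]
contact_force: [1.1, 4.7, -0.0]
grip_width: 61.4
finger_force: 30.0
e 93.4 lat ty 1.2 za 80.8 yaw -1.4178206926088621 F [ 1.1  4.7 -0. ] q6 2.871385294734697
time: 29.85
tool_pos: [575.2, 9.8, 76.1]
tcp_rot: [-3.141, 0.005, -1.418]
contact_force: [-1.7, 13.8, 3.2]
grip_width: 61.3
finger_force: 30.0
e 92.7 lat ty 1.3 za 81.1 yaw -1.4177479510660065 F [-1.7 13.8  3.2] q6 2.866370629449417
iou,tilt,L [(0.968, 82.0, 92), (0.964, 80.0, 92), (0.962, 84.0, 92), (0.955, 78.0, 92), (0.95, 84.0, 90)]
```

Contact at the expected place. I'll keep pushing, rising slightly.

```bash
python3 -m creep '[{"hand":0.5,"tx":0.002,"ty":0,"tz":-0.001,"spin":0},{"hand":0.5,"tx":0,"ty":0,"tz":0,"spin":0}]'
python3 e.py
python3 -m creep '[{"hand":0.5,"tx":0.002,"ty":0,"tz":-0.002,"spin":0},{"hand":0.5,"tx":0,"ty":0,"tz":0,"spin":0}]'
python3 e.py; python3 tilt2.py
```

```text
time: 30.15
tool_pos: [575.3, 9.2, 77.2]
tcp_rot: [-3.141, 0.007, -1.418]
contact_force: [-2.4, 19.3, 4.3]
grip_width: 61.3
finger_force: 30.0
e 92.1 lat ty 1.3 za 82.2 yaw -1.4176728574101332 F [-2.4 19.3  4.3] q6 2.8630300392753485
time: 30.4
tool_pos: [575.6, 8.3, 79.4]
tcp_rot: [-3.14, 0.008, -1.418]
contact_force: [-1.7, 24.8, 5.6]
grip_width: 61.3
finger_force: 30.0
e 91.1 lat ty 1.5 za 84.4 yaw -1.4176018628543399 F [-1.7 24.8  5.6] q6 2.8596555173425218
iou,tilt,L [(0.972, 80.0, 92), (0.967, 78.0, 92), (0.963, 76.0, 92), (0.959, 82.0, 92), (0.956, 82.0, 90)]
```

```bash
python3 -m creep '[{"hand":0.5,"tx":0.003,"ty":0,"tz":0,"spin":0},{"hand":0.5,"tx":0,"ty":0,"tz":0,"spin":0}]'
python3 e.py
python3 -m creep '[{"hand":0.5,"tx":0.003,"ty":0,"tz":-0.002,"spin":0},{"hand":0.5,"tx":0,"ty":0,"tz":0,"spin":0}]'
python3 e.py; python3 tilt2.py
```

```text
time: 30.7
tool_pos: [576.1, 7.5, 79.8]
tcp_rot: [-3.14, 0.011, -1.418]
contact_force: [-1.6, 33.4, 9.4]
grip_width: 61.0
finger_force: 30.0
e 90.2 lat ty 1.9 za 84.8 yaw -1.4175764795181474 F [-1.6 33.4  9.4] q6 2.854533655190966
time: 30.95
tool_pos: [576.7, 5.4, 82.3]
tcp_rot: [-3.139, 0.012, -1.417]
contact_force: [-2.2, 36.8, 11.6]
grip_width: 61.6
finger_force: 30.0
e 88.1 lat ty 2.2 za 87.3 yaw -1.4174931888903366 F [-2.2 36.8 11.6] q6 2.849587093239235
iou,tilt,L [(0.983, 74.0, 92), (0.979, 76.0, 90), (0.975, 72.0, 92), (0.974, 78.0, 90), (0.972, 76.0, 92)]
```

It rotates now (74°). I'll continue along the arc.

```bash
python3 -m creep '[{"hand":0.5,"tx":0.002,"ty":0,"tz":-0.004,"spin":0},{"hand":0.5,"tx":0.002,"ty":0,"tz":-0.003,"spin":0},{"hand":0.5,"tx":0,"ty":0,"tz":0,"spin":0}]'
python3 e.py
python3 -m creep '[{"hand":0.5,"tx":0.003,"ty":0,"tz":-0.003,"spin":0},{"hand":0.5,"tx":0.002,"ty":0,"tz":-0.003,"spin":0},{"hand":0.5,"tx":0,"ty":0,"tz":0,"spin":0}]'
python3 e.py; python3 tilt2.py
```

```text
time: 31.38
tool_pos: [577.8, 0.1, 89.6]
tcp_rot: [-3.138, 0.01, -1.417]
contact_force: [-3.3, 31.2, 13.0]
grip_width: 61.7
finger_force: 30.0
e 82.7 lat ty 2.4 za 94.6 yaw -1.4173706396455343 F [-3.3 31.2 13. ] q6 2.8429528882226185
time: 31.75
tool_pos: [578.9, -5.6, 96.1]
tcp_rot: [-3.137, 0.009, -1.417]
contact_force: [-1.0, 28.0, 14.4]
grip_width: 61.5
finger_force: 30.1
e 76.9 lat ty 2.7 za 101.1 yaw -1.4173845454773768 F [-1.  28.  14.4] q6 2.8346684106322444
iou,tilt,L [(0.983, 66.0, 86), (0.983, 64.0, 88), (0.98, 64.0, 86), (0.979, 62.0, 90), (0.979, 62.0, 88)]
```

64° now. I'll keep following the arc.

```bash
python3 -m creep '[{"hand":0.5,"tx":0.004,"ty":0,"tz":-0.005,"spin":0},{"hand":0.5,"tx":0.005,"ty":0,"tz":-0.005,"spin":0},{"hand":0.5,"tx":0.004,"ty":0,"tz":-0.004,"spin":0},{"hand":0.5,"tx":0,"ty":0,"tz":0,"spin":0}]'
python3 e.py; python3 tilt2.py
python3 -m creep '[{"hand":0.5,"tx":0.005,"ty":0,"tz":-0.004,"spin":0},{"hand":0.5,"tx":0.006,"ty":0,"tz":-0.004,"spin":0},{"hand":0.5,"tx":0,"ty":0,"tz":0,"spin":0}]'
python3 e.py; python3 tilt2.py
```

```text
time: 32.3
tool_pos: [581.1, -21.2, 110.1]
tcp_rot: [-3.137, 0.005, -1.418]
contact_force: [-2.0, 16.8, 13.6]
grip_width: 62.1
finger_force: 30.0
e 61.1 lat ty 2.5 za 115.1 yaw -1.4176156888777274 F [-2.  16.8 13.6] q6 2.8131800832670257
iou,tilt,L [(0.982, 50.0, 84), (0.98, 52.0, 82), (0.98, 48.0, 86), (0.977, 50.0, 82), (0.972, 54.0, 80)]
time: 32.72
tool_pos: [582.8, -33.3, 117.8]
tcp_rot: [-3.138, 0.004, -1.418]
contact_force: [-1.3, 11.3, 12.2]
grip_width: 62.0
finger_force: 30.0
e 48.9 lat ty 2.2 za 122.8 yaw -1.4178254197662887 F [-1.3 11.3 12.2] q6 2.7951784960699975
iou,tilt,L [(0.976, 42.0, 80), (0.976, 40.0, 82), (0.975, 42.0, 78), (0.974, 40.0, 80), (0.97, 38.0, 84)]
```

```bash
python3 -m creep '[{"hand":0.5,"tx":0.006,"ty":0,"tz":-0.003,"spin":0},{"hand":0.5,"tx":0.006,"ty":0,"tz":-0.002,"spin":0},{"hand":0.5,"tx":0.006,"ty":0,"tz":-0.002,"spin":0},{"hand":0.5,"tx":0.006,"ty":0,"tz":-0.001,"spin":0},{"hand":0.5,"tx":0,"ty":0,"tz":0,"spin":0}]'
python3 e.py; python3 tilt2.py
python3 -m creep '[{"hand":0.5,"tx":0.006,"ty":0,"tz":-0.001,"spin":0},{"hand":0.5,"tx":0.006,"ty":0,"tz":0,"spin":0},{"hand":0.5,"tx":0.006,"ty":0,"tz":0,"spin":0},{"hand":0.5,"tx":0,"ty":0,"tz":0,"spin":0}]'
python3 e.py; python3 tilt2.py
```

```text
time: 33.4
tool_pos: [586.6, -58.2, 126.1]
tcp_rot: [-3.138, 0.002, -1.418]
contact_force: [-2.1, 7.8, 13.3]
grip_width: 61.8
finger_force: 30.0
e 23.8 lat ty 2.2 za 131.1 yaw -1.41780669399132 F [-2.1  7.8 13.3] q6 2.7565167521979164
iou,tilt,L [(0.971, 24.0, 72), (0.967, 24.0, 74), (0.963, 26.0, 70), (0.962, 22.0, 76), (0.959, 22.0, 78)]
time: 33.95
tool_pos: [589.4, -76.8, 127.2]
tcp_rot: [-3.138, 0.0, -1.418]
contact_force: [-2.0, 4.3, 13.1]
grip_width: 61.8
finger_force: 30.0
e 4.9 lat ty 2.1 za 132.2 yaw -1.417799384299187 F [-2.   4.3 13.1] q6 2.7281257326857777
iou,tilt,L [(0.956, 10.0, 68), (0.947, 10.0, 70), (0.934, 8.0, 70), (0.934, 8.0, 68), (0.933, 8.0, 74)]
```

Nearly upright. The wrist camera is now over the bowl, so I'll use my last picture to count caps.

```bash
python3 - <<'E'
from h import *
from plant import cams
c=cams.capture("wrist");b=proj(c,[[601,-166,5]])[0];print(b)
v=c["color"][:,:,::-1];y0=max(int(b[1])-110,0);x0=max(int(b[0])-140,0)
cv2.imwrite("pics/w6.png",cv2.resize(v[y0:y0+200,x0:x0+280],None,fx=2.8,fy=2.8,interpolation=2))
E
```

```text
[322.69627316  85.73269634]
```

View pics/w6.png

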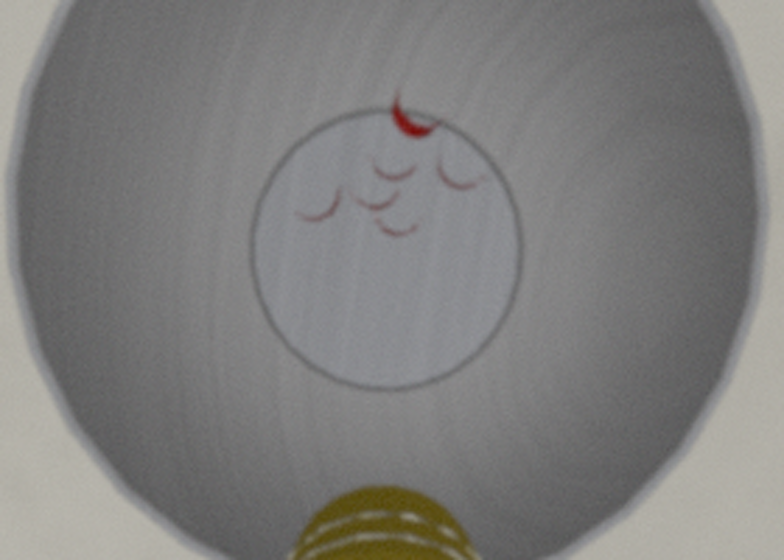

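All six crescents are visible inside the bowl: (415,118), (395,170), (460,180), (320,210), (378,200), (398,228). Next I set the yellow cup down on free table to level it.

```bash
python3 -m creep '[{"hand":0.5,"tx":-0.02,"ty":0,"tz":-0.01,"spin":0},{"hand":0.5,"tx":-0.042,"ty":-0.014,"tz":0,"spin":0},{"hand":0.5,"tx":-0.042,"ty":-0.013,"tz":0.02,"spin":0},{"hand":0.5,"tx":0,"ty":0,"tz":0.03,"spin":0},{"hand":0.5,"tx":0,"ty":0,"tz":0,"spin":0}]'
python3 tilt2.py
python3 -m creep '[{"hand":0.5,"tx":0,"ty":0,"tz":0.006,"spin":0},{"hand":0.5,"tx":0,"ty":0,"tz":0.004,"spin":0},{"hand":0.5,"tx":0,"ty":0,"tz":0,"spin":0}]'
```

```text
time: 34.67
tool_pos: [597.1, 30.8, 82.7]
tcp_rot: [3.136, 0.001, -1.416]
contact_force: [0.6, -1.0, -0.8]
grip_width: 62.0
finger_force: 30.0
iou,tilt,L [(0.957, 10.0, 68), (0.939, 8.0, 68), (0.938, 10.0, 70), (0.935, 8.0, 74), (0.935, 8.0, 72)]
time: 35.1
tool_pos: [599.0, 29.1, 74.9]
tcp_rot: [-3.141, 0.0, -1.418]
contact_force: [-0.0, 0.3, -1.1]
grip_width: 61.8
finger_force: 30.0
```

```bash
python3 -m creep '[{"hand":0.5,"tx":0,"ty":0,"tz":0.004,"spin":0},{"hand":0.5,"tx":0,"ty":0,"tz":0.002,"spin":0},{"hand":0.5,"tx":0,"ty":0,"tz":0,"spin":0}]'
python3 -m creep '[{"hand":0.5,"tx":0,"ty":0,"tz":0.003,"spin":0},{"hand":0.5,"tx":0,"ty":0,"tz":0,"spin":0}]'
python3 -m creep '[{"hand":0.5,"tx":0,"ty":0,"tz":0.002,"spin":0},{"hand":0.5,"tx":0,"ty":0,"tz":0,"spin":0}]'
```

```text
time: 35.48
tool_pos: [599.5, 28.9, 73.6]
tcp_rot: [-3.139, -0.001, -1.418]
contact_force: [-10.1, -1.2, 30.3]
grip_width: 61.4
finger_force: 30.0
time: 35.72
tool_pos: [600.9, 28.1, 72.6]
tcp_rot: [-3.135, -0.003, -1.417]
contact_force: [-11.3, -2.6, 41.7]
grip_width: 62.0
finger_force: 30.0
time: 35.98
tool_pos: [601.7, 27.7, 71.8]
tcp_rot: [-3.133, -0.004, -1.417]
contact_force: [-11.4, -5.4, 47.0]
grip_width: 61.9
finger_force: 30.0
```

```bash
python3 -m creep '[{"hand":0.5,"tx":0,"ty":0,"tz":-0.005,"spin":0},{"hand":0.5,"tx":0,"ty":0,"tz":0,"spin":0},{"hand":0.72,"tx":0,"ty":0,"tz":0,"spin":0},{"hand":0.85,"tx":0,"ty":0,"tz":0,"spin":0},{"hand":0.85,"tx":0,"ty":0,"tz":0,"spin":0}]'
python3 -m creep '[{"hand":0.85,"tx":0,"ty":0,"tz":0,"spin":0},{"hand":0.85,"tx":0,"ty":0,"tz":0,"spin":0}]'
python3 e.py
cat > cup.py <<'E'
# fit upright cup: mask IoU in given camera(s); args: colour x y [z0]
import sys
from h import *
from plant import cams
col,x,y=sys.argv[1],float(sys.argv[2]),float(sys.argv[3]);z0=float(sys.argv[4]) if len(sys.argv)>4 else 0
for n in("top","side"):
    c=cams.capture(n);p=hull(c,(x,y),z0).reshape(-1,2);a=p.min(0).astype(int)-12;b=p.max(0).astype(int)+12
    try:
        h=blob(c,col,(*np.maximum(a,0),*b));r,A,B=fit(c,h,z0);print(n,r.round(1),"area",A,"expected",round(B))
        hp=h.reshape(-1,2);q=hull(c,r,z0).reshape(-1,2);print("   seen",hp.min(0),hp.max(0),"model",q.min(0).round(1),q.max(0).round(1))
    except Exception as e: print(n,"none",e)
E
python3 cup.py yellow 600 28; python3 tilt2.py
```

```text
time: 36.6
tool_pos: [598.7, 29.5, 68.2]
tcp_rot: [3.141, 0.0, -1.418]
contact_force: [-0.4, 0.0, -0.3]
grip_width: 77.6
finger_force: 0.0
time: 36.85
tool_pos: [598.9, 29.5, 68.5]
tcp_rot: [3.141, 0.0, -1.418]
contact_force: [-1.0, 0.2, 0.7]
grip_width: 78.2
finger_force: 0.0
e 108.5 lat ty 27.7 za 73.5 yaw -1.4177316413589038 F [-1.   0.2  0.7] q6 2.9098253052027934
top none attempt to get argmax of an empty sequence
side [597.2   9.6] area 509.0 expected 534
   seen [286. 190.] [307. 221.] model [286.9 187. ] [306.6 219.4]
iou,tilt,L [(0.843, 6.0, 92), (0.843, 6.0, 90), (0.841, 6.0, 88), (0.84, 8.0, 92), (0.839, 8.0, 90)]
```

```bash
cat > wc.py <<'E'
# upright cup xy from wrist camera by IoU; args: colour x y [z0]
import sys
from h import *
from plant import cams,get_obs
from scipy.optimize import minimize
col,x,y=sys.argv[1],float(sys.argv[2]),float(sys.argv[3]);z0=float(sys.argv[4]) if len(sys.argv)>4 else 0
c=cams.capture("wrist");lo,hi={'yellow':(18,38),'green':(45,90),'blue':(100,130)}[col]
m=cv2.inRange(cv2.cvtColor(c["color"],cv2.COLOR_RGB2HSV),(lo,75,12),(hi,255,255))
m=cv2.morphologyEx(m,cv2.MORPH_OPEN,np.ones((3,3)));m=cv2.morphologyEx(m,cv2.MORPH_CLOSE,np.ones((13,13)))
V=240;m=m[:V]>0
if col=='yellow':
    n,l,s,_=cv2.connectedComponentsWithStats(m.astype(np.uint8));m=l==1+np.argmax(s[1:,4])
def iou(q):
    k=np.zeros((400,640),np.uint8);cv2.fillConvexPoly(k,np.round(hull(c,q,z0)*16).astype(np.int32),255,shift=4);k=k[:V]>0
    return -(m&k).sum()/max((m|k).sum(),1)
best=min((iou((x+i,y+j)),x+i,y+j) for i in range(-25,26,5) for j in range(-25,26,5))
r=minimize(iou,best[1:],method="Nelder-Mead",options=dict(initial_simplex=[best[1:],(best[1]+4,best[2]),(best[1],best[2]+4)],xatol=.1,fatol=1e-4))
print("cup",r.x.round(1),"iou",-r.fun)
o=get_obs();p=o["tool_pos"];a=o["tcp_rot"][2];d=r.x-p[:2];print("tx",d@[np.cos(a),np.sin(a)],"ty",d@[np.sin(a),-np.cos(a)],"tcp",p.round(1))
E
python3 wc.py yellow 599 16
```

```text
cup [602.6  18.4] iou 0.9896987873255966
tx 11.520913998086804 ty -1.9380313492273327 tcp [598.9  29.5  68.7]
```

The wrist fit puts the yellow cup upright at (602.6,18.4), IoU 0.99. I'll regrip it at collar height, lift, and go near the blue cup to measure that from the wrist.

```bash
python3 -m creep '[{"hand":0.9,"tx":0.006,"ty":-0.002,"tz":-0.0045,"spin":0},{"hand":0.9,"tx":0.0055,"ty":0,"tz":0,"spin":0},{"hand":0.9,"tx":0,"ty":0,"tz":0,"spin":0},{"hand":0.5,"tx":0,"ty":0,"tz":0,"spin":0},{"hand":0.5,"tx":0,"ty":0,"tz":0,"spin":0}]'
python3 -m creep '[{"hand":0.5,"tx":0,"ty":0,"tz":0,"spin":0},{"hand":0.5,"tx":0,"ty":0,"tz":0,"spin":0}]'
python3 -m creep '[{"hand":0.5,"tx":0,"ty":0,"tz":-0.03,"spin":0},{"hand":0.5,"tx":0,"ty":0,"tz":-0.04,"spin":0},{"hand":0.5,"tx":-0.02,"ty":0.034,"tz":-0.035,"spin":0},{"hand":0.5,"tx":-0.02,"ty":0.035,"tz":0,"spin":0},{"hand":0.5,"tx":-0.02,"ty":0.035,"tz":0,"spin":0}]'
python3 -m creep '[{"hand":0.5,"tx":-0.019,"ty":0.034,"tz":0,"spin":0},{"hand":0.5,"tx":0,"ty":0,"tz":0,"spin":0},{"hand":0.5,"tx":0,"ty":0,"tz":0,"spin":0}]'
python3 wc.py blue 454 4.5; python3 cup.py blue 454 4.5
```

```text
time: 37.67
tool_pos: [602.6, 18.5, 73.1]
tcp_rot: [3.141, 0.0, -1.418]
contact_force: [0.0, -0.5, 0.5]
grip_width: 67.1
finger_force: 0.0
time: 37.92
tool_pos: [602.6, 18.5, 73.1]
tcp_rot: [3.141, 0.0, -1.418]
contact_force: [-0.5, -0.4, -0.3]
grip_width: 61.7
finger_force: 30.0
time: 38.55
tool_pos: [489.6, 62.2, 178.6]
tcp_rot: [-3.141, -0.0, -1.418]
contact_force: [-0.2, -0.6, -1.5]
grip_width: 61.9
finger_force: 30.0
time: 38.92
tool_pos: [455.1, 75.3, 178.6]
tcp_rot: [-3.14, -0.0, -1.418]
contact_force: [0.9, -0.7, -0.8]
grip_width: 61.8
finger_force: 30.0
cup [457.1   9.9] iou 0.9385556202679092
tx 64.7758786034481 ty 8.128714144449562 tcp [455.3  75.2 178.4]
top [454.3 -15.3] area 101.5 expected 474
   seen [324. 202.] [331. 220.] model [315.8 198.6] [339.9 223.7]
side [455.2  23.3] area 332.5 expected 543
   seen [334. 192.] [351. 220.] model [331.9 189.3] [352. 222.]
```

```bash
python3 - <<'E'
s=open('wc.py').read()
s=s.replace("V=240;","hs=cv2.cvtColor(c['color'],cv2.COLOR_RGB2HSV);H={'yellow':(18,38),'green':(45,90),'blue':(100,130)}\nD=np.zeros_like(m)\nfor kk,(l0,l1) in H.items():\n    if kk!=col:D|=cv2.morphologyEx(cv2.inRange(hs,(l0,90,12),(l1,255,255)),cv2.MORPH_OPEN,np.ones((7,7)))\nD=cv2.dilate(D,np.ones((15,15)))[:240]==0\nV=240;").replace("m=m[:V]>0\n","m=(m[:V]>0)&D\n").replace("k=k[:V]>0","k=(k[:V]>0)&D")
open('wc.py','w').write(s)
E
python3 wc.py blue 454 4.5
python3 - <<'E'
from h import *
from plant import cams
c=cams.capture("wrist");hsv=cv2.cvtColor(c["color"],cv2.COLOR_RGB2HSV)
for v in range(0,240,16):
    m=cv2.inRange(hsv[v:v+1],(100,60,8),(130,255,255))[0];x=np.where(m)[0];y=np.where(cv2.inRange(hsv[v:v+1],(18,75,12),(38,255,255))[0])[0]
    print(v,(x.min(),x.max(),len(x)) if len(x) else '',(y.min(),y.max()) if len(y) else '')
h=hull(c,(457,6)).reshape(-1,2);print(h.min(0),h.max(0))
E
```

```text
cup [457.6   9.9] iou 0.9388228472020875
tx 64.85795545286521 ty 7.278379688875652 tcp [455.   75.1 178. ]
0  
16  
32  
48  
64  
80 (np.int64(305), np.int64(356), 52) 
96 (np.int64(292), np.int64(370), 79) 
112 (np.int64(287), np.int64(375), 89) 
128 (np.int64(287), np.int64(374), 88) 
144 (np.int64(293), np.int64(367), 75) 
160 (np.int64(313), np.int64(347), 35) 
176  
192  (np.int64(305), np.int64(332))
208  (np.int64(279), np.int64(359))
224  (np.int64(265), np.int64(372))
[285.85684  65.73296] [378.04758 160.39944]
```

```bash
python3 wc.py yellow 455 75 105; python3 cup.py yellow 455 75 105
```

```text
cup [455.2  75.8] iou 0.9845050878815911
tx -0.5967003815146527 ty -0.6536468475566751 tcp [454.7  75.1 178. ]
top [434.8  69.1] area 87.0 expected 568
   seen [286. 208.] [303. 215.] model [281.3 198. ] [307.5 225.5]
side [409.2 -47.9] area 600.5 expected 536
   seen [336. 167.] [357. 201.] model [346.5 150.3] [366.6 182.5]
```

```bash
python3 - <<'E'
from h import *
from plant import cams
c=cams.capture("wrist")
a=np.linspace(0,6.283,90)
hsv=cv2.cvtColor(c["color"],cv2.COLOR_RGB2HSV);m=cv2.inRange(hsv,(100,60,8),(130,255,255));m[180:]=0
ct=max(cv2.findContours(m,0,1)[0],key=cv2.contourArea);h=cv2.convexHull(ct).astype(np.float32)
e=cv2.fitEllipse(h);print("seen",e)
for y in(6,9):
    p=hull(c,(457,y),0,[(90,31)]);q=hull(c,(457,y));print(y,cv2.fitEllipse(p),cv2.fitEllipse(q))
print(-c["R"].T@c["t"])
E
```

```text
seen ((329.7406921386719, 117.3980941772461), (89.94387817382812, 92.16349029541016), 7.337487697601318)
6 ((331.2488098144531, 112.68988037109375), (92.26246643066406, 94.7877197265625), 7.624727725982666) ((331.2488098144531, 112.68988037109375), (92.26246643066406, 94.7877197265625), 7.624727725982666)
9 ((330.5329895019531, 117.20314025878906), (92.00176239013672, 94.29436492919922), 8.056249618530273) ((330.5329895019531, 117.20314025878906), (92.00176239013672, 94.29436492919922), 8.056249618530273)
[465.26563696   9.34645814 322.47082548]
```

Blue is at (457.5, 9.1) by ellipse fit; the held-cup check shows wrist bias under 1 mm. I'll move over blue and lower in steps.

```bash
python3 -m creep '[{"hand":0.5,"tx":0.03,"ty":0.004,"tz":0,"spin":0},{"hand":0.5,"tx":0.03,"ty":0.004,"tz":0,"spin":0},{"hand":0.5,"tx":0.006,"ty":0,"tz":0,"spin":0},{"hand":0.5,"tx":0,"ty":0,"tz":0,"spin":0},{"hand":0.5,"tx":0,"ty":0,"tz":0,"spin":0}]'
python3 -m creep '[{"hand":0.5,"tx":0,"ty":0,"tz":0.01,"spin":0},{"hand":0.5,"tx":0,"ty":0,"tz":0.01,"spin":0},{"hand":0.5,"tx":0,"ty":0,"tz":0.01,"spin":0},{"hand":0.5,"tx":0,"ty":0,"tz":0,"spin":0}]'
```

```text
time: 40.0
tool_pos: [456.4, 9.7, 178.2]
tcp_rot: [-3.142, 0.0, -1.417]
contact_force: [0.3, 0.6, -1.2]
grip_width: 62.2
finger_force: 30.0
time: 40.5
tool_pos: [455.8, 9.1, 147.1]
tcp_rot: [3.139, 0.001, -1.418]
contact_force: [-0.1, -0.4, -1.5]
grip_width: 61.6
finger_force: 30.0
```

```bash
python3 -m creep '[{"hand":0.5,"tx":0,"ty":0,"tz":0.01,"spin":0},{"hand":0.5,"tx":0,"ty":0,"tz":0.006,"spin":0},{"hand":0.5,"tx":0,"ty":0,"tz":0,"spin":0}]'
python3 -m creep '[{"hand":0.5,"tx":0,"ty":0,"tz":0.004,"spin":0},{"hand":0.5,"tx":0,"ty":0,"tz":0.003,"spin":0},{"hand":0.5,"tx":0,"ty":0,"tz":0,"spin":0}]'
```

```text
time: 40.88
tool_pos: [456.1, 9.0, 131.7]
tcp_rot: [3.141, 0.0, -1.418]
contact_force: [0.9, -0.9, -1.2]
grip_width: 62.0
finger_force: 30.0
time: 41.25
tool_pos: [456.3, 9.0, 125.1]
tcp_rot: [3.141, 0.0, -1.418]
contact_force: [-0.6, -0.6, -0.9]
grip_width: 61.7
finger_force: 30.0
```

```bash
python3 -m creep '[{"hand":0.5,"tx":0,"ty":0,"tz":0.003,"spin":0},{"hand":0.5,"tx":0,"ty":0,"tz":0,"spin":0}]'
python3 -m creep '[{"hand":0.5,"tx":0,"ty":0,"tz":0.002,"spin":0},{"hand":0.5,"tx":0,"ty":0,"tz":0,"spin":0}]'
python3 -m creep '[{"hand":0.5,"tx":0,"ty":0,"tz":0.001,"spin":0},{"hand":0.5,"tx":0,"ty":0,"tz":0,"spin":0}]'
python3 -m creep '[{"hand":0.5,"tx":0,"ty":0,"tz":0.001,"spin":0},{"hand":0.5,"tx":0,"ty":0,"tz":0,"spin":0}]'
```

```text
time: 41.5
tool_pos: [456.3, 9.0, 122.0]
tcp_rot: [3.141, 0.0, -1.418]
contact_force: [0.1, 0.7, -1.2]
grip_width: 61.4
finger_force: 30.0
time: 41.75
tool_pos: [456.3, 9.0, 120.1]
tcp_rot: [3.141, 0.0, -1.418]
contact_force: [0.3, 0.1, -1.0]
grip_width: 61.9
finger_force: 30.0
time: 42.0
tool_pos: [456.4, 9.0, 119.2]
tcp_rot: [-3.142, 0.0, -1.418]
contact_force: [0.7, -0.3, -0.2]
grip_width: 61.9
finger_force: 30.0
time: 42.25
tool_pos: [456.4, 9.0, 118.2]
tcp_rot: [-3.142, 0.0, -1.418]
contact_force: [-1.1, 1.0, -0.6]
grip_width: 61.6
finger_force: 30.0
```

```bash
python3 -m creep '[{"hand":0.5,"tx":0,"ty":0,"tz":0.001,"spin":0},{"hand":0.5,"tx":0,"ty":0,"tz":0,"spin":0}]'
python3 -m creep '[{"hand":0.5,"tx":0,"ty":0,"tz":0.001,"spin":0},{"hand":0.5,"tx":0,"ty":0,"tz":0,"spin":0}]'
```

```text
time: 42.5
tool_pos: [456.4, 9.0, 117.1]
tcp_rot: [3.142, 0.0, -1.418]
contact_force: [0.7, 0.4, -1.9]
grip_width: 62.0
finger_force: 30.0
time: 42.75
tool_pos: [456.4, 9.0, 116.1]
tcp_rot: [3.142, 0.0, -1.418]
contact_force: [1.0, 0.1, -0.8]
grip_width: 61.9
finger_force: 30.0
```

At nominal seating height with no force, I'll release gently, raise while spinning −96° for green (closing axis clear of the vial).

```bash
python3 -m creep '[{"hand":0.72,"tx":0,"ty":0,"tz":0,"spin":0},{"hand":0.85,"tx":0,"ty":0,"tz":0,"spin":0},{"hand":0.95,"tx":0,"ty":0,"tz":0,"spin":0},{"hand":0.95,"tx":0,"ty":0,"tz":0,"spin":0}]'
python3 -m creep '[{"hand":0.95,"tx":0,"ty":0,"tz":-0.02,"spin":0},{"hand":1,"tx":0,"ty":0,"tz":-0.03,"spin":0},{"hand":1,"tx":0,"ty":0,"tz":-0.03,"spin":-10.7},{"hand":1,"tx":0,"ty":0,"tz":0,"spin":-10.7},{"hand":1,"tx":0,"ty":0,"tz":0,"spin":-10.7}]'
python3 -m creep '[{"hand":1,"tx":0,"ty":0,"tz":0,"spin":-10.7},{"hand":1,"tx":0,"ty":0,"tz":0,"spin":-10.7},{"hand":1,"tx":0,"ty":0,"tz":0,"spin":-10.7},{"hand":1,"tx":0,"ty":0,"tz":0,"spin":-10.7},{"hand":1,"tx":0,"ty":0,"tz":0,"spin":-10.7}]'
python3 -m creep '[{"hand":1,"tx":0,"ty":0,"tz":0,"spin":-10.7},{"hand":1,"tx":0,"ty":0,"tz":0,"spin":0}]'
```

```text
time: 43.25
tool_pos: [456.4, 9.0, 116.2]
tcp_rot: [-3.141, 0.0, -1.418]
contact_force: [-0.3, -0.2, 0.6]
grip_width: 86.6
finger_force: 0.0
time: 43.88
tool_pos: [456.5, 8.9, 196.7]
tcp_rot: [-3.141, -0.001, -0.851]
contact_force: [0.2, -0.4, 0.0]
grip_width: 92.0
finger_force: 0.0
time: 44.5
tool_pos: [456.3, 9.0, 196.2]
tcp_rot: [-3.141, 0.0, 0.082]
contact_force: [0.2, 0.6, -0.4]
grip_width: 91.9
finger_force: 0.0
time: 44.75
tool_pos: [456.4, 9.0, 196.2]
tcp_rot: [-3.142, -0.0, 0.261]
contact_force: [-0.1, -0.2, 0.1]
grip_width: 92.4
finger_force: 0.0
```

```bash
python3 -m creep '[{"hand":1,"tx":0.009,"ty":-0.046,"tz":0,"spin":0},{"hand":1,"tx":0.009,"ty":-0.046,"tz":0,"spin":0},{"hand":1,"tx":0.009,"ty":-0.046,"tz":0,"spin":0},{"hand":1,"tx":0.009,"ty":-0.046,"tz":0,"spin":0},{"hand":1,"tx":0.009,"ty":-0.046,"tz":0,"spin":0}]'
python3 -m creep '[{"hand":1,"tx":0.009,"ty":-0.046,"tz":0.015,"spin":0},{"hand":1,"tx":0,"ty":0,"tz":0.015,"spin":0},{"hand":1,"tx":0,"ty":0,"tz":0,"spin":0},{"hand":1,"tx":0,"ty":0,"tz":0,"spin":0}]'
python3 wc.py green 456 296.5
python3 - <<'E'
from h import *
from plant import cams
# vial blue cap in wrist view
c=cams.capture("wrist");hsv=cv2.cvtColor(c["color"],cv2.COLOR_RGB2HSV)
m=cv2.inRange(hsv,(100,90,40),(125,255,255));n,l,s,ce=cv2.connectedComponentsWithStats(m)
for i in range(1,n):
    if s[i,4]>80: print(s[i],unproj(c,ce[i],52))
E
python3 cup.py yellow 456 9 43
```

```text
time: 45.38
tool_pos: [439.8, 244.3, 196.3]
tcp_rot: [-3.142, -0.0, 0.258]
contact_force: [0.8, 0.5, 0.1]
grip_width: 91.7
finger_force: 0.0
time: 45.88
tool_pos: [437.2, 288.5, 166.6]
tcp_rot: [3.142, -0.0, 0.26]
contact_force: [0.6, 0.1, 0.7]
grip_width: 91.8
finger_force: 0.0
cup [457.6 297.4] iou 0.9260614934114202
tx 21.798623653911378 ty -3.2838250809797844 tcp [437.4 288.6 166.9]
[295  74  24  24 453] [522.66279797 320.34298227]
top [454.5   2.9] area 456.0 expected 509
   seen [309. 196.] [332. 220.] model [309.2 195.4] [334.  221.4]
side [454.8 -66.4] area 143.0 expected 501
   seen [334. 181.] [346. 196.] model [331.5 165.6] [350.8 196.8]
```

Green at (457.6,297.4), vial at (522.7,320.3); the fingers go clear of it. Next: descend, grip and lift.

```bash
python3 -m creep '[{"hand":1,"tx":0.022,"ty":-0.003,"tz":0.01,"spin":0},{"hand":1,"tx":0,"ty":0,"tz":0.03,"spin":0},{"hand":1,"tx":0,"ty":0,"tz":0.03,"spin":0},{"hand":1,"tx":0,"ty":0,"tz":0.02,"spin":0},{"hand":1,"tx":0,"ty":0,"tz":0.004,"spin":0}]'
python3 -m creep '[{"hand":1,"tx":0,"ty":0,"tz":0,"spin":0},{"hand":0.5,"tx":0,"ty":0,"tz":0,"spin":0},{"hand":0.5,"tx":0,"ty":0,"tz":0,"spin":0},{"hand":0.5,"tx":0,"ty":0,"tz":0,"spin":0},{"hand":0.5,"tx":0,"ty":0,"tz":0,"spin":0}]'
python3 wc.py green 458 297
```

```text
time: 46.7
tool_pos: [456.9, 297.5, 71.4]
tcp_rot: [3.141, 0.002, 0.262]
contact_force: [-0.4, -0.6, -0.4]
grip_width: 91.4
finger_force: 0.0
time: 47.32
tool_pos: [457.4, 298.2, 72.5]
tcp_rot: [-3.141, -0.001, 0.263]
contact_force: [-0.8, -0.1, 1.9]
grip_width: 61.9
finger_force: 30.0
cup [456.9 298.1] iou 0.9684793070259865
tx -0.47248478665144084 ty -0.015510474791830955 tcp [457.4 298.2  72.5]
```

```bash
python3 -m creep '[{"hand":0.5,"tx":0,"ty":0,"tz":-0.03,"spin":0},{"hand":0.5,"tx":0,"ty":0,"tz":-0.05,"spin":0},{"hand":0.5,"tx":0,"ty":0,"tz":-0.05,"spin":0},{"hand":0.5,"tx":0,"ty":0,"tz":-0.027,"spin":0},{"hand":0.5,"tx":-0.02,"ty":0.04,"tz":0,"spin":0}]'
python3 -m creep '[{"hand":0.5,"tx":-0.024,"ty":0.048,"tz":0,"spin":0},{"hand":0.5,"tx":-0.024,"ty":0.048,"tz":0,"spin":0},{"hand":0.5,"tx":-0.024,"ty":0.048,"tz":0,"spin":0},{"hand":0.5,"tx":-0.024,"ty":0.048,"tz":0,"spin":0},{"hand":0.5,"tx":-0.024,"ty":0.047,"tz":0,"spin":0}]'
python3 -m creep '[{"hand":0.5,"tx":0,"ty":0,"tz":0,"spin":0},{"hand":0.5,"tx":0,"ty":0,"tz":0,"spin":0}]'
cat > el.py <<'E'
from h import *
from plant import cams,get_obs
c=cams.capture("wrist");o=get_obs();hsv=cv2.cvtColor(c["color"],cv2.COLOR_RGB2HSV)
m=cv2.inRange(hsv,(18,75,12),(38,255,255));m=cv2.morphologyEx(m,cv2.MORPH_OPEN,np.ones((5,5)));m[200:]=0
ct=max(cv2.findContours(m,0,1)[0],key=cv2.contourArea);h=cv2.convexHull(ct).astype(np.float32)
e=cv2.fitEllipse(h);print("seen",e)
f=lambda q:np.array(cv2.fitEllipse(hull(c,q,43,[(90,31)]))[0])-e[0]
r=least_squares(f,[456,9],diff_step=1e-3).x;print("yellow",r,"model axes",cv2.fitEllipse(hull(c,r,43,[(90,31)])))
p=o["tool_pos"];a=o["tcp_rot"][2];d=r-p[:2];print("tx",d@[np.cos(a),np.sin(a)],"ty",d@[np.sin(a),-np.cos(a)],"tcp",p.round(1))
E
python3 el.py; python3 wc.py green 394 -8 157;python3 cup.py yellow 456 9 43
```

```text
time: 48.0
tool_pos: [449.7, 255.8, 231.5]
tcp_rot: [-3.141, -0.006, 0.266]
contact_force: [0.8, -0.5, -1.8]
grip_width: 61.7
finger_force: 30.0
time: 48.62
tool_pos: [393.9, -9.2, 229.2]
tcp_rot: [3.141, -0.0, 0.263]
contact_force: [0.9, -0.4, -0.9]
grip_width: 62.3
finger_force: 30.0
time: 48.88
tool_pos: [394.6, -7.6, 229.2]
tcp_rot: [-3.141, -0.0, 0.262]
contact_force: [1.1, -0.2, -0.6]
grip_width: 62.4
finger_force: 30.0
seen ((319.5489196777344, 120.55904388427734), (87.50945281982422, 89.53897094726562), 2.5729916095733643)
yellow [457.03892994   8.30380156] model axes ((319.5489196777344, 120.55904388427734), (88.75433349609375, 90.70789337158203), 0.943896472454071)
tx 64.24541566662812 ty 1.3995569591844528 tcp [394.6  -7.1 229.2]
cup [394.1  -7. ] iou 0.9718275945099928
tx -0.6218510345007133 ty 0.07540448263939452 tcp [394.7  -6.8 229.1]
top none attempt to get argmax of an empty sequence
side [ 441.5 -120.7] area 321.0 expected 469
   seen [334. 177.] [353. 196.] model [334.9 159.2] [353.6 189.5]
```

Yellow sits at (457.0,8.3) in blue with the expected rim size. I'll move green above it and lower.

```bash
python3 -m creep '[{"hand":0.5,"tx":0.03,"ty":0.001,"tz":0,"spin":0},{"hand":0.5,"tx":0.03,"ty":0,"tz":0,"spin":0},{"hand":0.5,"tx":0.005,"ty":0,"tz":0,"spin":0},{"hand":0.5,"tx":0,"ty":0,"tz":0,"spin":0},{"hand":0.5,"tx":0,"ty":0,"tz":0,"spin":0}]'
python3 -m creep '[{"hand":0.5,"tx":0,"ty":0,"tz":0.01,"spin":0},{"hand":0.5,"tx":0,"ty":0,"tz":0.012,"spin":0},{"hand":0.5,"tx":0,"ty":0,"tz":0.012,"spin":0},{"hand":0.5,"tx":0,"ty":0,"tz":0.01,"spin":0},{"hand":0.5,"tx":0,"ty":0,"tz":0,"spin":0}]'
```

```text
time: 49.7
tool_pos: [456.8, 8.4, 229.2]
tcp_rot: [-3.141, 0.001, 0.263]
contact_force: [-0.8, 0.6, -0.8]
grip_width: 62.1
finger_force: 30.0
time: 50.32
tool_pos: [457.1, 8.3, 184.2]
tcp_rot: [-3.141, 0.002, 0.263]
contact_force: [0.3, 0.2, -0.6]
grip_width: 61.9
finger_force: 30.0
```

```bash
python3 -m creep '[{"hand":0.5,"tx":0,"ty":0,"tz":0.007,"spin":0},{"hand":0.5,"tx":0,"ty":0,"tz":0.006,"spin":0},{"hand":0.5,"tx":0,"ty":0,"tz":0.004,"spin":0},{"hand":0.5,"tx":0,"ty":0,"tz":0,"spin":0}]'
python3 -m creep '[{"hand":0.5,"tx":0,"ty":0,"tz":0.003,"spin":0},{"hand":0.5,"tx":0,"ty":0,"tz":0.002,"spin":0},{"hand":0.5,"tx":0,"ty":0,"tz":0,"spin":0}]'
```

```text
time: 50.82
tool_pos: [457.4, 8.3, 167.9]
tcp_rot: [-3.141, 0.001, 0.263]
contact_force: [-1.1, -0.0, -1.9]
grip_width: 62.3
finger_force: 30.0
time: 51.2
tool_pos: [457.5, 8.3, 163.1]
tcp_rot: [-3.141, 0.0, 0.263]
contact_force: [-0.2, 0.0, -2.0]
grip_width: 62.0
finger_force: 30.0
```

```bash
python3 -m creep '[{"hand":0.5,"tx":0,"ty":0,"tz":0.002,"spin":0},{"hand":0.5,"tx":0,"ty":0,"tz":0,"spin":0}]'
python3 -m creep '[{"hand":0.5,"tx":0,"ty":0,"tz":0.001,"spin":0},{"hand":0.5,"tx":0,"ty":0,"tz":0,"spin":0}]'
python3 -m creep '[{"hand":0.5,"tx":0,"ty":0,"tz":0.001,"spin":0},{"hand":0.5,"tx":0,"ty":0,"tz":0,"spin":0}]'
```

```text
time: 51.45
tool_pos: [457.5, 8.3, 161.1]
tcp_rot: [-3.141, 0.0, 0.263]
contact_force: [-0.4, -0.1, -2.2]
grip_width: 62.3
finger_force: 30.0
time: 51.7
tool_pos: [457.5, 8.3, 160.1]
tcp_rot: [-3.141, 0.0, 0.263]
contact_force: [-0.2, -0.3, -1.4]
grip_width: 61.9
finger_force: 30.0
time: 51.95
tool_pos: [457.6, 8.3, 159.2]
tcp_rot: [-3.141, 0.0, 0.263]
contact_force: [-0.2, 0.3, -0.5]
grip_width: 62.0
finger_force: 30.0
```

Within 1 mm of seat. One more millimetre to touch, then release and withdraw.

```bash
python3 -m creep '[{"hand":0.5,"tx":0,"ty":0,"tz":0.001,"spin":0},{"hand":0.5,"tx":0,"ty":0,"tz":0,"spin":0}]'
python3 -m creep '[{"hand":0.5,"tx":0,"ty":0,"tz":0.001,"spin":0},{"hand":0.5,"tx":0,"ty":0,"tz":0,"spin":0}]'
python3 -m creep '[{"hand":0.72,"tx":0,"ty":0,"tz":0,"spin":0},{"hand":0.85,"tx":0,"ty":0,"tz":0,"spin":0},{"hand":0.95,"tx":0,"ty":0,"tz":0,"spin":0},{"hand":0.95,"tx":0,"ty":0,"tz":0,"spin":0}]'
python3 -m creep '[{"hand":0.95,"tx":0,"ty":0,"tz":-0.02,"spin":0},{"hand":1,"tx":0,"ty":0,"tz":-0.03,"spin":0},{"hand":1,"tx":0,"ty":0,"tz":-0.03,"spin":0},{"hand":1,"tx":-0.04,"ty":-0.06,"tz":0,"spin":0},{"hand":1,"tx":-0.02,"ty":-0.06,"tz":0,"spin":0}]'
python3 -m creep '[{"hand":1,"tx":0.03,"ty":-0.06,"tz":0,"spin":0},{"hand":1,"tx":0.03,"ty":-0.06,"tz":0,"spin":0},{"hand":1,"tx":0,"ty":0,"tz":0,"spin":0},{"hand":1,"tx":0,"ty":0,"tz":0,"spin":0}]'
for a in "green 457 8 86" "yellow 457 8 43" "blue 457 8 0"; do echo $a; python3 cup.py $a; done
python3 - <<'E'
from h import *
from plant import cams
c=cams.capture("side");hsv=cv2.cvtColor(c["color"],cv2.COLOR_RGB2HSV)
for n,(lo,hi) in HUE.items():
    m=cv2.inRange(hsv,(lo,75,12),(hi,255,255));k=np.zeros_like(m);k[140:225,325:362]=m[140:225,325:362]
    k=cv2.morphologyEx(k,cv2.MORPH_OPEN,np.ones((2,2)));y,x=np.where(k);print(n,len(x),x.min(),x.max(),y.min(),y.max())
for z0 in(0,43,86): 
    h=hull(c,(456,7),z0).reshape(-1,2);print(z0,h.min(0),h.max(0))
E
```

```text
time: 52.2
tool_pos: [457.6, 8.3, 158.3]
tcp_rot: [-3.142, 0.0, 0.263]
contact_force: [-1.6, 0.9, 1.4]
grip_width: 62.0
finger_force: 30.0
time: 52.45
tool_pos: [457.8, 8.3, 157.7]
tcp_rot: [3.141, -0.001, 0.263]
contact_force: [-1.9, -1.0, 6.5]
grip_width: 62.0
finger_force: 30.0
time: 52.95
tool_pos: [457.7, 8.3, 157.1]
tcp_rot: [-3.142, -0.0, 0.263]
contact_force: [-0.1, 1.1, 0.3]
grip_width: 86.4
finger_force: 0.0
time: 53.58
tool_pos: [375.0, 102.0, 237.4]
tcp_rot: [-3.141, -0.001, 0.26]
contact_force: [0.5, 0.3, 0.5]
grip_width: 91.4
finger_force: 0.0
time: 54.08
tool_pos: [400.6, 223.8, 236.9]
tcp_rot: [3.141, 0.001, 0.264]
contact_force: [-0.3, -0.9, 0.5]
grip_width: 91.7
finger_force: 0.0
green 457 8 86
top [455.5   1.5] area 476.0 expected 548
   seen [309. 193.] [333. 217.] model [309.9 191.9] [335.7 218.9]
side [ 434.6 -224. ] area 303.5 expected 428
   seen [334. 165.] [354. 183.] model [336.1 137.1] [353.9 165.8]
yellow 457 8 43
top [427.7   4. ] area 26.5 expected 508
   seen [314. 217.] [326. 220.] model [308.4 205.9] [333.3 231.8]
side [ 443.9 -111.9] area 280.5 expected 474
   seen [333. 179.] [353. 196.] model [334.3 160.2] [353.1 190.6]
blue 457 8 0
top none attempt to get argmax of an empty sequence
side [453.6  22.6] area 344.0 expected 542
   seen [334. 195.] [351. 220.] model [332.4 189.2] [352.5 221.9]
yellow 288 333 362 142 196
green 320 334 354 165 183
blue 332 334 351 195 220
0 [331.46896 187.01134] [351.38608 219.35495]
43 [331.81723 174.86609] [352.0413  207.66328]
86 [332.1751  162.35754] [352.71408 195.6142 ]
```

Contact came at the predicted height with a push of 6.5 N at most. The side view gives a green–blue rim spacing of 25 px against 24.7 predicted, so I'm handing in.

```bash
python3 -c "
from plant import close_job
print(close_job())"
```

```text
the job is handed in; nothing more can be done
None
```

The job is handed in at about 54 s: all six caps were counted in the bowl, yellow and then green are nested in the blue cup, and no contact with the bottles or the vial was noticed; the verdict was not shown.

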